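# Mount filter cartridges on the vacuum manifold

## Robot

A 6-joint arm with a two-finger parallel gripper is mounted at the origin on a cart in front of the work surface, level with it; the furniture and walls round the work are solid. World frame = base frame: x ahead of the robot, y to its left, z up, the work surface at z = 0. Lengths are in m, angles in rad, forces in N, time in s.
With the tool pointing down it reaches from about 0.325 to 0.85 m from the base axis. Payload 4.4 kg.
Tool frame: the origin (TCP) lies midway between the tips of the shut fingers; the grasp point (between the pads) lies 19 mm behind it; z points along the fingers, y is the direction in which the jaws open and shut (so a half turn about z gives the same grasp; the last joint's range is limited). The gripper opens to 94 mm and grips with 3 to 60 N. Pads are 16 mm wide; open, the fingers measure 119 mm over their backs; the gripper's body (75 mm by 177 mm) begins 78 mm behind the grasp point.
Start: joints at [-1.488, 0.207, 1.542, -0, 1.393, -0.15], TCP at [0.133, -0.559, 0.205] pointing down, gripper open.
Joint ranges: [-2.73, 2.73], [-0.86, 2.22], [0.23, 2.46], [-1.11, 4.25], [0.08, 2.63], [-2.82, 2.82]. Speed limits (rad/s): [2.79, 2.79, 3.14, 3.14, 3.14, 3.14].

## Interface

Orientations are given as a 3x3 rotation matrix whose columns are the frame's x, y, z axes.
In Python, from bench import ctrl, imaging gives the robot as it stands.
- The arm moves only by the shell command python3 -m creep 'ROWS' [FORCE]. ROWS is JSON, a list of rows, each a list of 3 entries, a list of its own where there are three numbers: the gripper's target within -1 to 1 (fully open at 1, half-way at 0, shut at -1), then the shift along the world's x, y, z as a fraction of full scale, then the turn, a rotation vector about the world's x, y, z as a fraction of full scale. A call has 1 to 20 rows; each row shifts and turns the pose as measured when the row begins; what a row does not reach is not made up. Full scale, the value 1, is 250 mm for a shift and 2 pi rad for a turn. A row lasts 1/8 s, in which the tool goes at most 62.5 mm and 10.7 degrees, less where a joint would pass 70% of its speed; a pose out of reach is approached as far as the arm can. A call with a number of a shift or a turn outside -1 to 1 is refused whole. A call with a gripper value outside its range is refused whole. The fingers move at their own pace and stop on an object; FORCE is the grip in N (left out, the last holds). Time passes only in rows, so rows that do not move let the fingers close. It gives the time, the measured TCP pose, the force and the opening at its end, in the units of the state.
- ctrl.state(): the state, without advancing time (a new reading comes with each control period).
- imaging.camera(name): name is "scene" or "side" or "wrist"; returns a dict with "pixels" (384x512x3 uint8, red, green, blue), "depth" (384x512 float32, m along the optical axis (not along the pixel's ray), 0 where there is no reading), "K" (3x3 intrinsics, pixels), "pose" (4x4, takes a point from camera to world coordinates); the wrist camera has in their place "mount" (4x4, takes a point from camera to tool coordinates, whose origin is the TCP and whose axes are the flange's). Camera axes: x right, y down, z forward; pixel columns grow to the right and rows downward; lengths in m; the calibration is good to about 2 mm. A picture is of the moment at which its call begins: read the wrist's pose just before it.
- ctrl.job_done(): hands the job in, once; it reports no verdict.
Trained networks look in a picture, given as the dict that the camera call returned (one of the last four; its "shot" number tells which), for a name from the list of things; names that differ only in an ending like _2 or _b are one class to them, and where a whole thing is asked for, a point or a joint stands for the part that bears it (a point fixed in the world has none). Each returns a list of dicts, best first, with "p" (0 to 1); they miss things now and then, are a little off and sometimes report something else, mostly with a low value. They report only what shows in the picture. A call takes as long as a camera call.
- imaging.look_for(name, picture): "pixel" ([column, row] in pixels, amid what is visible of it).
- imaging.spot_point(name, picture): "pixel" ([column, row] in pixels: a listed point, or the origin of a listed thing).
The state is a dict: "time_s": time; "joint_pos": joint angles; "joint_velocities": joint speeds; "joint_torque": joint torques, N m; "ee_pos": TCP position; "tcp_rot": TCP orientation; "ft_force": force on the tool from outside, world axes, zero at the start; "ft_torque": the same for the moment, N m; "width": finger opening in m.
Only numpy, scipy, OpenCV 4.12 (cv2) and the standard library are available. Lean on these libraries where they do the work, as an engineer would, in place of code of your own. Each camera call takes 0.05 s, during which the arm holds its last target.

## Task

Every filter cartridge hanging in the keyhole rack has to go onto the vacuum manifold: slide it to the wide end of its slot and lift it off, put it into any free bayonet station with its lugs in the slots, push it down against the spring and turn it clockwise as far as the stop, so that it is locked. When all of them are locked, set the lid squarely on the open trap at the end of the manifold and press it fully home. Do not knock over the wash bottle.

Things in the scene. Friction and masses are not known exactly. Their poses are not given: they have to be found in the camera images.
- filter0_grip (a point): Filter cartridge 0 (all alike; an absent one reads None), 88 mm tall, 0.15 kg. This point is the middle of its upright grip bar (56 long x 16 thick x 36 tall), 18 mm above the flange and 70 mm above the foot; x along the bar, which is in line with the lugs; z up the axis. It starts hung in the rack by its neck, its flange on the rack's top.
- filter0: Cartridge 0; origin at the centre of its foot's underside, x along the lugs, z up. Body round, 36 mm across, 34 mm tall, foot tapered; two opposite lugs on it, 12 mm wide, 16 to 24 mm above the foot, tips 26 mm from the axis; then neck 18 mm across (34 to 46 mm up), flange 68 mm across (46 to 52 mm up), grip bar (52 to 88 mm up).
- filter1_grip (a point): Filter cartridge 1 (all alike; an absent one reads None), 88 mm tall, 0.15 kg. This point is the middle of its upright grip bar (56 long x 16 thick x 36 tall), 18 mm above the flange and 70 mm above the foot; x along the bar, which is in line with the lugs; z up the axis. It starts hung in the rack by its neck, its flange on the rack's top.
- filter1: Cartridge 1; origin at the centre of its foot's underside, x along the lugs, z up. Body round, 36 mm across, 34 mm tall, foot tapered; two opposite lugs on it, 12 mm wide, 16 to 24 mm above the foot, tips 26 mm from the axis; then neck 18 mm across (34 to 46 mm up), flange 68 mm across (46 to 52 mm up), grip bar (52 to 88 mm up).
- filter2_grip (a point): Filter cartridge 2 (all alike; an absent one reads None), 88 mm tall, 0.15 kg. This point is the middle of its upright grip bar (56 long x 16 thick x 36 tall), 18 mm above the flange and 70 mm above the foot; x along the bar, which is in line with the lugs; z up the axis. It starts hung in the rack by its neck, its flange on the rack's top.
- filter2: Cartridge 2; origin at the centre of its foot's underside, x along the lugs, z up. Body round, 36 mm across, 34 mm tall, foot tapered; two opposite lugs on it, 12 mm wide, 16 to 24 mm above the foot, tips 26 mm from the axis; then neck 18 mm across (34 to 46 mm up), flange 68 mm across (46 to 52 mm up), grip bar (52 to 88 mm up).
- keyhole_rack: Fixed aluminium rack, 298 x 125 mm, top 70 mm above the worktop, plate 6 mm thick. Three keyhole slots 94 mm apart along its y, each along its x: narrow part 22 mm wide, closed end for the neck at x = 30 mm; at the near end a hole 58 mm across, centre x = -28 mm, lets body and lugs pass but not the flange. Origin on the worktop under the middle slot, z up, x away from the robot.
- rack_wide0 (a point): Centre of the wide hole of keyhole 0, in the rack's top face. The cartridge with number 0 hangs in this slot, with its axis 48 to 58 mm from here; at this point it can be lifted out straight up by 52 mm or more.
- station0: Bayonet station 0 (fixed, 86 mm apart). Origin: centre of collar top, 52 mm above worktop, z up. Bore 41 mm; two opposite lug slots 20 mm wide, out to 31 mm from the axis, 60 degrees counter-clockwise (from above) of its x axis. Locked: bar along its x axis, 60 degrees clockwise from the slots. Wall outside 80 mm across.
- spring_plate0 (a joint): Sprung plate in the bore of station 0: m pressed down, 0 to 0.010. Free, it is 26 mm below the collar top and the foot stands on it; 3 N to start, 11 N at the bottom. The lugs pass under the 8 mm thick collar only with the plate down over 6 mm (foot below z = -32 mm; bottom -36 mm). Locked and let go it reads about 0.006.
- rack_wide1 (a point): Centre of the wide hole of keyhole 1, in the rack's top face. The cartridge with number 1 hangs in this slot, with its axis 48 to 58 mm from here; at this point it can be lifted out straight up by 52 mm or more.
- station1: Bayonet station 1 (fixed, 86 mm apart). Origin: centre of collar top, 52 mm above worktop, z up. Bore 41 mm; two opposite lug slots 20 mm wide, out to 31 mm from the axis, 60 degrees counter-clockwise (from above) of its x axis. Locked: bar along its x axis, 60 degrees clockwise from the slots. Wall outside 80 mm across.
- spring_plate1 (a joint): Sprung plate in the bore of station 1: m pressed down, 0 to 0.010. Free, it is 26 mm below the collar top and the foot stands on it; 3 N to start, 11 N at the bottom. The lugs pass under the 8 mm thick collar only with the plate down over 6 mm (foot below z = -32 mm; bottom -36 mm). Locked and let go it reads about 0.006.
- rack_wide2 (a point): Centre of the wide hole of keyhole 2, in the rack's top face. The cartridge with number 2 hangs in this slot, with its axis 48 to 58 mm from here; at this point it can be lifted out straight up by 52 mm or more.
- station2: Bayonet station 2 (fixed, 86 mm apart). Origin: centre of collar top, 52 mm above worktop, z up. Bore 41 mm; two opposite lug slots 20 mm wide, out to 31 mm from the axis, 60 degrees counter-clockwise (from above) of its x axis. Locked: bar along its x axis, 60 degrees clockwise from the slots. Wall outside 80 mm across.
- spring_plate2 (a joint): Sprung plate in the bore of station 2: m pressed down, 0 to 0.010. Free, it is 26 mm below the collar top and the foot stands on it; 3 N to start, 11 N at the bottom. The lugs pass under the 8 mm thick collar only with the plate down over 6 mm (foot below z = -32 mm; bottom -36 mm). Locked and let go it reads about 0.006.
- trap: Round trap pot at the right-hand end of the manifold (fixed): inside 88 mm across, rim 5 mm thick, 52 mm above the worktop. Origin at the centre of the rim's top plane, z up.
- trap_seal (a joint): Rubber seal ring in the trap on which the lid sits: m pressed down, 0 (4 mm below the rim) to 0.008 (its stop, 12 mm below the rim: lid home). It takes over 6 N to push and stays where it is left.
- lid_grip (a point): Lid of the trap, lying on the worktop: grey disc 76 mm across and 10 mm thick with an upright grip bar 50 long x 16 thick x 40 tall on top (50 mm overall), 0.12 kg. This point is the middle of the grip bar, 30 mm above the underside; x along the bar, z up.
- trap_lid: The trap lid itself; origin at the centre of its underside, x along its grip bar, z up.
- wash_bottle: A white wash bottle, 213 mm tall, standing on the worktop behind the work; origin under its middle, z up. Not part of the job.

How it is judged:
By the outcome, as a careful person would: the job done as asked, in the order asked, and still so for the second after the job is handed in, with the robot touching nothing.
Of filter0, filter1, filter2 only 2 to 3 are there at a start; the rules pass over those that are not, and their reading is None.
At some moment in a run one of trap_lid may be knocked a few centimetres aside while the robot is not near it.
It also fails if it takes over 210 s, if anything falls off the work surface, if the arm or the gripper's body presses on something with over 40 N, if the wrist force passes 120 N, or if a joint passes its speed limit or range.

## Working session

There is one attempt and no reset: what is moved stays moved. The work goes in short steps, Python scripts to look and compute and a shell command to move; the robot and the scene stay as the last step left them, time stands still between calls to the robot, and variables do not carry over. Pictures are saved under pics/ and viewed, and the job is handed in when it is done.

```bash
ls; mkdir -p pics
cat > h.py <<'E'
import numpy as np, cv2
from bench import ctrl, imaging
def shot(n,f=None):
    c=imaging.camera(n)
    if f: cv2.imwrite('pics/'+f+'.png',c['pixels'][:,:,::-1])
    return c
def xyz(c,px,r=2,pose=None):
    u,v=int(round(px[0])),int(round(px[1]))
    d=c['depth'][max(0,v-r):v+r+1,max(0,u-r):u+r+1]; d=d[d>0]
    if len(d)==0: return None
    z=np.median(d); K=c['K']
    p=np.array([(px[0]-K[0,2])/K[0,0]*z,(px[1]-K[1,2])/K[1,1]*z,z,1])
    P=c['pose'] if pose is None else pose
    return (P@p)[:3]
def cloud(c,pose=None):
    K=c['K'];z=c['depth'];v,u=np.mgrid[:384,:512]
    p=np.stack([(u-K[0,2])/K[0,0]*z,(v-K[1,2])/K[1,1]*z,z],-1)
    P=c['pose'] if pose is None else pose
    w=p@P[:3,:3].T+P[:3,3]; w[z<=0]=np.nan
    return w
def wpose():
    s=ctrl.state();T=np.eye(4);T[:3,:3]=s['tcp_rot'];T[:3,3]=s['ee_pos'];return T
def onz(c,px,z,pose=None):
    K=c['K'];P=c['pose'] if pose is None else pose
    d=P[:3,:3]@np.array([(px[0]-K[0,2])/K[0,0],(px[1]-K[1,2])/K[1,1],1])
    return P[:3,3]+d*(z-P[2,3])/d[2]
E
python3 - <<'E'
from h import *
np.set_printoptions(precision=4,suppress=True)
print(ctrl.state())
for n in ('scene','side'):
    c=shot(n,n+'0'); print(n,c['pose'],c['K'])
    for o in ['filter0','filter0_grip','rack_wide0','rack_wide1','rack_wide2','station0','station1','station2','trap','lid_grip','trap_lid','wash_bottle','keyhole_rack']:
        for f in (imaging.spot_point,):
            for r in f(o,c)[:3]: print(o,np.round(r['pixel'],1),round(r['p'],2),xyz(c,r['pixel']))
E
```

```text
pics
{'time_s': 0.0, 'joint_pos': array([-1.4875,  0.2074,  1.5429,  0.    ,  1.3935, -0.1505]), 'joint_velocities': array([-0.0002,  0.0003, -0.0019,  0.0024, -0.0007,  0.0003]), 'joint_torque': array([ -0.0023, -37.0889, -28.1417,   0.0697,   0.0362,  -0.0002]), 'ee_pos': array([ 0.1331, -0.5586,  0.2043]), 'tcp_rot': array([[ 0.9728,  0.2317, -0.0002],
       [ 0.2317, -0.9728,  0.0022],
       [ 0.0004, -0.0022, -1.    ]]), 'ft_force': array([-0.1197, -0.3352, -0.6497]), 'ft_torque': array([ 0.0011,  0.0238, -0.0051]), 'width': 0.09426861836082502}
scene [[-0.7799 -0.4675  0.4161  0.1306]
 [-0.6258  0.592  -0.5079  0.3442]
 [-0.0089 -0.6565 -0.7542  0.8521]
 [ 0.      0.      0.      1.    ]] [[422.2197   0.     258.581 ]
 [  0.     422.2197 191.9003]
 [  0.       0.       1.    ]]
filter0 [306.8 164.5] 0.93 [ 0.538  -0.3601  0.0397]
filter0 [240.9 172.4] 0.66 [ 0.6583 -0.2268  0.0405]
filter0 [272.  172.9] 0.66 [ 0.6133 -0.3047  0.0036]
filter0_grip [239.2 152. ] 0.89 [ 0.6667 -0.234   0.1046]
rack_wide0 [307.5 166.2] 0.9 [ 0.5501 -0.3858  0.005 ]
rack_wide0 [274.9 165.6] 0.57 [
[... 2322 characters left out ...]
14]
station0 [313.3 193.7] 0.59 [ 0.3874 -0.2313  0.0528]
station0 [263.9 209.4] 0.57 [0.4445 0.1718 0.2052]
station1 [289.1 194.5] 0.97 [ 0.4458 -0.2218  0.0514]
station1 [313.3 193.7] 0.59 [ 0.3874 -0.2313  0.0528]
station1 [263.9 209.4] 0.57 [0.4445 0.1718 0.2052]
station2 [289.1 194.5] 0.97 [ 0.4458 -0.2218  0.0514]
station2 [313.3 193.7] 0.59 [ 0.3874 -0.2313  0.0528]
station2 [263.9 209.4] 0.57 [0.4445 0.1718 0.2052]
trap [336.6 179.5] 0.57 [ 0.3327 -0.3822  0.0304]
trap_lid [263.8 208.5] 0.38 [ 0.4973 -0.1507  0.0446]
wash_bottle [313.4 191.7] 0.63 [ 0.3878 -0.2405  0.0541]
wash_bottle [288.1 199. ] 0.24 [ 0.448  -0.2208  0.0396]
keyhole_rack [317. 193.] 0.53 [ 0.3787 -0.2358  0.0532]
```

View pics/scene0.png

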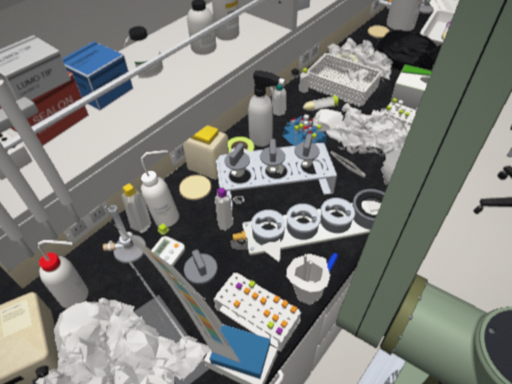

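View pics/side0.png

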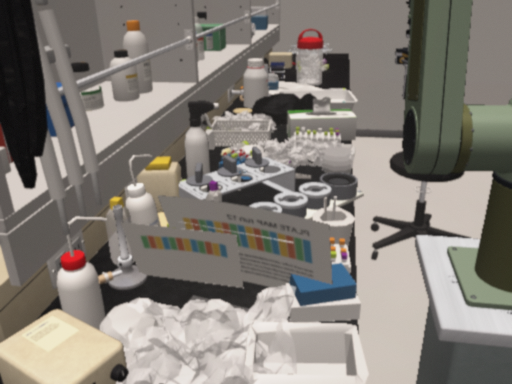

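```bash
python3 -m creep '[[1,[0,0,0.2],[0,0,0]],[1,[0,0,0.2],[0,0,0]],[1,[0,0,0.2],[0,0,0]],[1,[0,0,0.2],[0,0,0]],[1,[0.18,0.14,0],[0,0,0]],[1,[0.18,0.14,0],[0,0,0]],[1,[0.18,0.14,0],[0,0,0]],[1,[0.18,0.14,0],[0,0,0]],[1,[0.18,0.14,0],[0,0,0]],[1,[0.18,0.14,0],[0,0,0]],[1,[0.18,0.14,0],[0,0,0]],[1,[0,0,0],[0,0,0]]]'
python3 - <<'E'
from h import *
np.set_printoptions(precision=4,suppress=True)
T=wpose(); c=shot('wrist','w1'); print(c['mount'],T, c['K'])
P=T@c['mount']
for o in ['filter0_grip','rack_wide0','station0','trap','lid_grip']:
        for r in imaging.spot_point(o,c)[:3]: print(o,np.round(r['pixel'],1),round(r['p'],2),xyz(c,r['pixel'],pose=P))
E
```

```text
time_s: 2.9
ee_pos: [0.4555, -0.3038, 0.4112]
tcp_rot: [[0.974, 0.228, 0.004], [0.228, -0.974, -0.0], [0.003, 0.001, -1.0]]
ft_force: [-0.5, 0.2, -0.2]
width: 0.0936
[[ 0.001  -0.9576 -0.2881  0.0853]
 [ 1.      0.001   0.0001 -0.0005]
 [ 0.0002 -0.2881  0.9576 -0.1786]
 [ 0.      0.      0.      1.    ]] [[ 0.9736  0.2281  0.0036  0.4555]
 [ 0.2281 -0.9736 -0.0005 -0.3038]
 [ 0.0034  0.0013 -1.      0.4112]
 [ 0.      0.      0.      1.    ]] [[310.1797   0.     256.5527]
 [  0.     310.1797 194.3589]
 [  0.       0.       1.    ]]
filter0_grip [217.1  22.6] 0.62 [ 0.6491 -0.1891 -0.0005]
filter0_grip [274.7  61.4] 0.52 [ 0.5986 -0.2968  0.108 ]
rack_wide0 [282.8 127.9] 0.89 [ 0.5043 -0.3426 -0.    ]
rack_wide0 [215.9  22.9] 0.71 [ 0.6482 -0.1872 -0.0003]
rack_wide0 [76.5 49. ] 0.32 [0.5521 0.0319 0.0167]
station0 [158.7 107.7] 0.83 [ 0.4896 -0.1196  0.0256]
station0 [230.  186.1] 0.77 [ 0.3789 -0.2703  0.0252]
station0 [196.8 149.8] 0.59 [ 0.4321 -0.1974  0.0253]
trap [259.6 220.3] 0.57 [ 0.3195 -0.342   0.0119]
lid_grip [70.  43.7] 0.96 [0.5571 0.0307 0.0385]
```

View pics/w1.png

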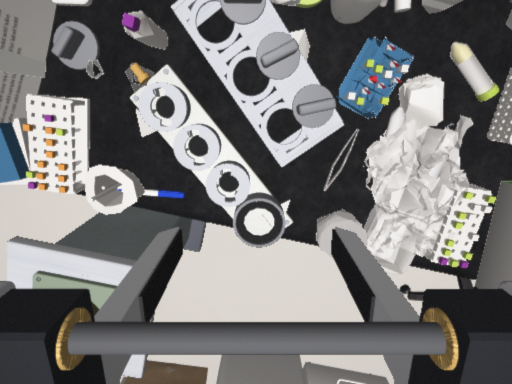

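```bash
python3 -m creep '[[1,[0.16,0.14,0],[0,0,0]],[1,[0.14,0.12,0],[0,0,0]],[1,[0,0,0],[0,0,0]],[1,[0,0,0],[0,0,0]]]'
python3 - <<'E'
from h import *
np.set_printoptions(precision=4,suppress=True)
T=wpose(); c=shot('wrist','w2')
P=T@c['mount']; np.savez('w2.npz',P=P,d=c['depth'],p=c['pixels'],K=c['K'])
for o in ['filter0_grip','rack_wide0','station0','trap','lid_grip']:
        for r in imaging.spot_point(o,c)[:3]: print(o,np.round(r['pixel'],1),round(r['p'],2),xyz(c,r['pixel'],pose=P))
s=shot('scene')
# top-down height map from wrist
w=cloud(c,P); 
for nm,ww,pp in(('tw',w,c['pixels']),('ts',cloud(s),s['pixels'])):
    img=np.zeros((600,800,3),np.uint8)
    m=np.isfinite(ww[...,2])
    x=ww[...,0][m];y=ww[...,1][m];z=ww[...,2][m];col=pp[m]
    o=np.argsort(z);x,y,z,col=x[o],y[o],z[o],col[o]
    u=((0.15-y)/0.6*800).astype(int);v=((0.75-x)/0.45*600).astype(int)
    k=(u>=0)&(u<799)&(v>=0)&(v<599)
    for a in(0,1):
        for b in (0,1): img[v[k]+a,u[k]+b]=col[k][:,::-1]
    cv2.imwrite('pics/%s.png'%nm,img)
# histogram of z
print(np.histogram(w[...,2][np.isfinite(w[...,2])],bins=np.arange(-.005,.12,.004)))
E
```

```text
time_s: 3.7
ee_pos: [0.5249, -0.2475, 0.4116]
tcp_rot: [[0.978, 0.207, 0.002], [0.207, -0.978, -0.003], [0.002, 0.004, -1.0]]
ft_force: [0.0, 0.4, 1.3]
width: 0.094
filter0_grip [265.1  57.9] 0.67 [ 0.669  -0.2298  0.1113]
filter0_grip [298.2 109. ] 0.63 [ 0.6107 -0.2931  0.1114]
rack_wide0 [272.5 127.9] 0.9 [ 0.5684 -0.2696 -0.0003]
rack_wide0 [303.2 178.4] 0.81 [ 0.4864 -0.3499  0.0001]
rack_wide0 [238.9  80.2] 0.56 [ 0.6376 -0.1921 -0.0004]
station0 [251.7 225.5] 0.79 [ 0.3785 -0.2697  0.025 ]
station0 [223.9 191.8] 0.78 [ 0.435  -0.2041  0.0252]
station0 [188.  155.1] 0.77 [ 0.4904 -0.1274  0.0258]
trap [279.9 260.1] 0.93 [ 0.3093 -0.3439  0.0114]
lid_grip [ 97.2 100.7] 0.58 [0.5537 0.0324 0.0436]
(array([18151, 34402,  2687,  3841,  3724,  3589,  1865,  3422,  3117,
        2783,  2164,  2510,  3789,  5204,  7456,  1686,  1228,  2780,
        8199,  2653,  3216,   866,   834,   817,   800,   825,  1070,
        1035,  1707,  1108,   537]), array([-0.005, -0.001,  0.003,  0.007,  0.011,  0.015,  0.019,  0.023,
        0.027,  0.031,  0.035,  0.039,  0.043,  0.047,  0.051,  0.055,
        0.059,  0.063,  0.067,  0.071,  0.075,  0.079,  0.083,  0.087,
        0.091,  0.095,  0.099,  0.103,  0.107,  0.111,  0.115,  0.119]))
```

View pics/tw.png

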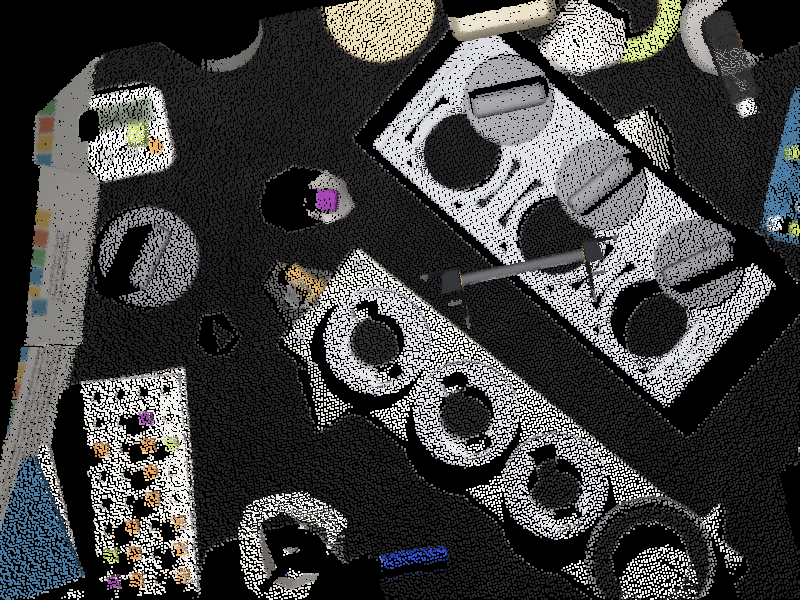

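View pics/w2.png

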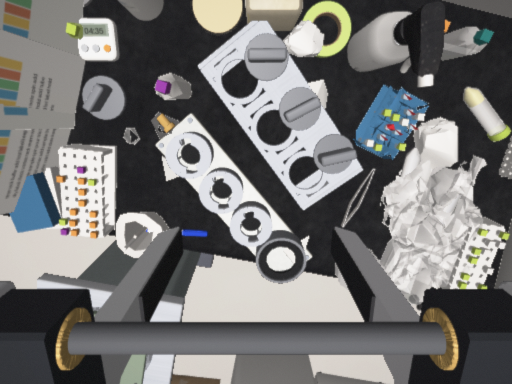

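```bash
cat > fit.py <<'E'
from h import *
from scipy.optimize import least_squares
np.set_printoptions(precision=4,suppress=True)
def circ(P,r=None,cap=None):
    h=cv2.convexHull(P.astype(np.float32))[:,0]
    # resample boundary: extreme pts per angle
    c=P.mean(0) if cap is None else cap
    for _ in range(5):
        a=np.arctan2(*(P-c).T[::-1]); q=np.hypot(*(P-c).T)
        b=((a+np.pi)/(2*np.pi)*72).astype(int)%72
        E=np.array([P[b==i][np.argmax(q[b==i])] for i in range(72) if (b==i).any()])
        s=least_squares(lambda v:np.hypot(E[:,0]-v[0],E[:,1]-v[1])-v[2],[*c,0.04],loss='soft_l1',f_scale=0.001)
        c=s.x[:2]
    return s.x
def inner(P,c,n=72):
    for _ in range(5):
        a=np.arctan2(*(P-c).T[::-1]); q=np.hypot(*(P-c).T)
        b=((a+np.pi)/(2*np.pi)*n).astype(int)%n
        E=np.array([P[b==i][np.argmin(q[b==i])] for i in range(n) if (b==i).any()])
        R=np.hypot(*(E-c).T);E=E[R<np.median(R)+0.004]
        s=least_squares(lambda v:np.hypot(E[:,0]-v[0],E[:,1]-v[1])-v[2],[*c,0.02],loss='soft_l1',f_scale=0.001)
        c=s.x[:2]
    return s.x
def near(w,z0,z1,c,r):
    m=(w[...,2]>z0)&(w[...,2]<z1)&(np.hypot(w[...,0]-c[0],w[...,1]-c[1])<r)
    return w[m]
def mp(u,v): return np.array([0.75-v/600*0.45,0.15-u/800*0.6])
E
cat > f1.py <<'E'
from fit import *
D=np.load('w2.npz');c=dict(depth=D['d'],K=D['K']);w=cloud(c,D['P'])
for n,(u,v) in dict(sA=(375,340),sB=(466,412),sC=(553,485)).items():
    P=near(w,.046,.058,mp(u,v),.046);o=circ(P[:,:2]); i=inner(P[:,:2],o[:2]); print(n,'outer',o,'inner',i,P[:,2].mean())
    # slots: angular void at r 23..29
    d=P[:,:2]-(o[:2]);q=np.hypot(*d.T);k=(q>.0235)&(q<.0285);a=np.rad2deg(np.arctan2(d[k,1],d[k,0]))%180
    h=np.histogram(a,bins=np.arange(0,181,5))[0];print(h)
P=near(w,.046,.058,mp(650,560),.056);print('trap',circ(P[:,:2]),inner(P[:,:2],circ(P[:,:2])[:2]),len(P),P[:,2].mean())
for n,(u,v) in dict(f0=(510,98),f1=(603,185),f2=(700,262)).items():
    P=near(w,.0725,.082,mp(u,v),.038);o=circ(P[:,:2]);print(n,'flange',o,P[:,2].mean())
    B=near(w,.105,.12,o[:2],.034);r=cv2.minAreaRect((B[:,:2]*1000).astype(np.float32))
    d=B[:,:2]-B[:,:2].mean(0);ev=np.linalg.eigh(d.T@d)[1][:,1]
    print('  bar',r,np.rad2deg(np.arctan2(ev[1],ev[0])),B[:,2].mean(),B[:,:2].mean(0))
P=near(w,.002,.018,mp(150,257),.05);print('lid',circ(P[:,:2]))
B=near(w,.044,.06,mp(150,257),.03)
d=B[:,:2]-B[:,:2].mean(0);ev=np.linalg.eigh(d.T@d)[1][:,1];print(cv2.minAreaRect((B[:,:2]*1000).astype(np.float32)),np.rad2deg(np.arctan2(ev[1],ev[0])),B[:,2].mean())
R=near(w,.066,.0735,mp(575,235),.17)
h=cv2.minAreaRect((R[:,:2]*1000).astype(np.float32));print('rack',h,len(R))
for n,(u,v) in dict(h0=(463,150),h1=(555,235),h2=(650,320)).items():
    P=near(w,.064,.0745,mp(u,v),.05);print(n,inner(P[:,:2],mp(u,v)))
E
python3 f1.py
```

```text
sA outer [ 0.4944 -0.1325  0.0397] inner [ 0.4947 -0.1326  0.0211] 0.05134734795732352
[0 0 0 0 0 0 0 0 6 8 6 8 7 7 8 7 8 6 9 6 6 9 8 6 7 6 8 6 6 8 8 7 7 8 8 7]
sB outer [ 0.4406 -0.1993  0.0396] inner [ 0.4407 -0.1994  0.0211] 0.05122908989300541
[0 0 0 0 0 0 0 0 3 8 8 4 7 6 9 5 9 5 8 8 8 6 4 8 8 6 5 7 8 6 5 7 7 7 6 5]
sC outer [ 0.3864 -0.2663  0.0399] inner [ 0.3867 -0.2661  0.0212] 0.05121630027090037
[0 0 0 0 0 0 0 0 4 5 6 5 7 5 6 6 7 4 7 6 6 4 6 6 6 6 4 7 6 6 6 7 6 7 4 6]
trap [ 0.329  -0.3375  0.0488] [ 0.329  -0.3377  0.029 ] 1231 0.04883321570830224
f0 flange [ 0.6749 -0.231   0.0331] 0.07530446291046662
  bar ((675.0267333984375, -231.34495544433594), (16.187255859375, 54.46800994873047), 11.840737342834473) 102.39081675256907 0.11051430708705513 [ 0.6746 -0.231 ]
f1 flange [ 0.6116 -0.3001  0.0331] 0.0753029675570722
  bar ((611.7320556640625, -300.2513122558594), (15.98060417175293, 55.71818161010742), 38.5898551940918) 129.24747327498923 0.11066386219969737 [ 0.6118 -0.2998]
f2 flange [ 0.5527 -0.3733  0.0331] 0.07535150197629203
  bar ((552.7472534179688, -373.4246826171875), (16.25335121154785, 56.07916259765625), 24.746356964111328) 115.22768042792704 0.11050905251227962 [ 0.5532 -0.3726]
lid [0.558  0.0397 0.0382]
((557.3955688476562, 38.33480453491211), (15.666053771972656, 49.096275329589844), 64.37368774414062) 155.2839509789276 0.04860208165357339
rack ((619.28076171875, -299.82354736328125), (312.95831298828125, 242.42735290527344), 57.70226287841797) 7241
h0 [ 0.6354 -0.1958  0.0289]
h1 [ 0.5732 -0.2659  0.029 ]
h2 [ 0.5113 -0.3363  0.0294]
```

Run:
```python
from fit import *
s=ctrl.state();print(s['joint_pos'])
D=np.load('w2.npz');w=cloud(dict(depth=D['d'],K=D['K']),D['P'])
c=shot('scene');ws=cloud(c)
allp=np.vstack([w.reshape(-1,3),ws.reshape(-1,3)])
allp=allp[np.isfinite(allp[:,0])]
# coarse height grid 2cm
xs=np.arange(.3,.9,.03);ys=np.arange(.12,-.5,-.03)
print('y   ',' '.join('%4d'%(y*1000) for y in ys))
for x in xs[::-1]:
    r=[]
    for y in ys:
        k=(abs(allp[:,0]-x)<.015)&(abs(allp[:,1]-y)<.015)&(allp[:,2]<.4)
        r.append('%4d'%(1000*np.percentile(allp[k,2],98)) if k.sum()>3 else '   .')
    print('%4d'%(x*1000),' '.join(r))
for o in ['wash_bottle']:
    for r in imaging.look_for(o,c): print(r['pixel'],r['p'],xyz(c,r['pixel']))
```

```text
[-0.588   0.1423  1.2019 -0.0007  1.7931  0.7734]
y     120   90   60   30    0  -30  -60  -90 -120 -150 -180 -209 -240 -270 -300 -329 -360 -390 -420 -449 -480
 899  398  397  398  398  395  333  333  326  259  307  365  364  251  242  242  328  369  371  331  352    .
 869  242  242  242  242  242  242  242  242  242  242  242  242  242  242  242  242  340  340  242  353  346
 839  242  242  242  242  242  242  243  242  242  242  242  242  243  242  242  242  242  241  242  242  242
 809  376  377  377  377  377  376  376  242  377  267  242  256  277  376  376  376  242  242  241  241  242
 779  377  377  377  377  377  377  377  377  377  377  377  377  377  377  376  376  376  376  377  377  241
 749  156  159  136  141  201  213    3    9    9    9  109  132  130  109   31   20  150  234    .    .   90
 719  158  159   11  106  150  151  202    7    9    9  108  110  108  100   35   25  152  234  233    4    4
 689  143   74   18   18   77   74    3    3    4   69   72  112  113  110   34   13  130  233  233   45   45
 659  129   77  101  100    3    3    3    3    4   72   72 
[... 760 characters left out ...]
  54   55   54   54   12    3   72   72    4    3   10    9
 419   82   73   73   72   55    4    3    8    4   53   55   55   55   54   53    2    4    3    3   11    3
 389   68   57   57   73   56    4   78   78    2    3   52   53   54   52   54   52   49    3    3    2    0
 359   68   66   70   72   69   79   99  110   78    2    4   14   54   55   55   53   53   52    1    1    .
 329   68   68   75   72   72   81  124   80   79   15   14    4   12   15   53   13   48   52    1   73    .
 300   67   64   72   66   66   78   80   80    3    3    3    3    1    1   52   50   51   52    1   71   72
[158.7, 196.1] 0.66 [ 0.7125 -0.0014  0.1114]
[286.3, 171.2] 0.2 [ 0.5858 -0.3342  0.004 ]
```

Run:
```python
from fit import *
D=np.load('w2.npz');w=cloud(dict(depth=D['d'],K=D['K']),D['P'])
im=D['p'][60:260,60:360];cv2.imwrite('pics/z1.png',cv2.resize(im[:,:,::-1],None,fx=2.6,fy=2.6,interpolation=cv2.INTER_CUBIC))
c=shot('scene');ws=cloud(c)
cv2.imwrite('pics/z2.png',cv2.resize(c['pixels'][70:290,130:400,::-1],None,fx=2.6,fy=2.6,interpolation=cv2.INTER_CUBIC))
for nm,a in(('w',w),('s',ws)):
    k=(abs(a[...,0]-.525)<.035)&(abs(a[...,1]+.075)<.03)&(a[...,2]>.1)&(a[...,2]<.3)
    if k.any(): v,u=np.where(k);print(nm,k.sum(),u.min(),u.max(),v.min(),v.max(),a[k][:, :3].mean(0))
    k=(a[...,1]<-.1)&(a[...,1]>-.35)&(a[...,2]>.2)&(a[...,0]>.72)&(a[...,0]<.86)&(a[...,2]<.5)
    if k.any():
        q=a[k]
        for z0 in np.arange(.2,.42,.02):
            t=q[(q[:,2]>z0)&(q[:,2]<=z0+.02)]
            if len(t):print(nm,round(z0,2),len(t),t[:,0].min(),np.percentile(t[:,0],5))
```

```text
w 142 123 139 128 144 [ 0.53   -0.0727  0.1668]
s 43 233 243 196 202 [ 0.5296 -0.0732  0.1688]
s 0.2 511 0.7786343169873617 0.7803762188775922
s 0.22 1151 0.7785381658125188 0.780716135967377
s 0.24 1292 0.779257499709546 0.7844320175702076
s 0.36 592 0.7852723202753726 0.7873128711474402
s 0.38 1 0.790763979582501 0.790763979582501
```

View pics/z1.png

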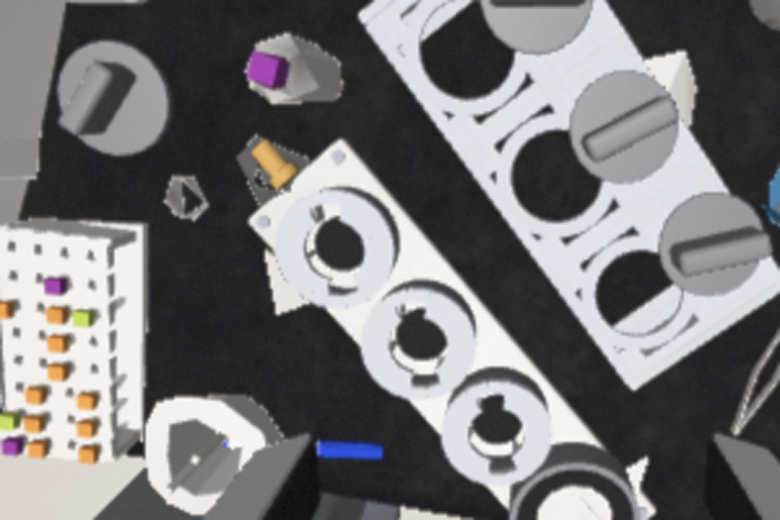

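View pics/z2.png

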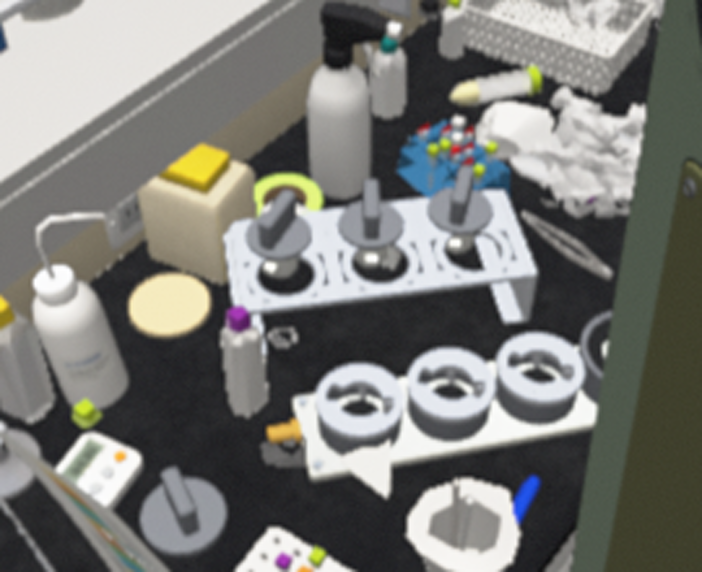

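```bash
python3 - <<'E'
from fit import *
D=np.load('w2.npz');w=cloud(dict(depth=D['d'],K=D['K']),D['P'])
c=shot('scene');ws=cloud(c)
for a in (w,ws):
    k=(abs(a[...,0]-.525)<.035)&(abs(a[...,1]+.075)<.03)&(a[...,2]>.1)&(a[...,2]<.3)
    q=a[k];print(q.min(0),q.max(0))
E
python3 -m creep '[[0,[0.06,0,0],[0,0,0.028]],[0,[0.06,0,0],[0,0,0.028]],[0,[0.06,0.01,0],[0,0,0.028]],[0,[0.06,0.01,0],[0,0,0.028]],[0,[0.06,0.01,0],[0,0,0.028]],[0,[0.06,0.01,0],[0,0,0.028]],[0,[0.06,0.01,0],[0,0,0.028]],[0,[0.06,0.01,0],[0,0,0.028]],[0,[0.06,0.01,0],[0,0,0.028]],[0,[0,0,0],[0,0,0]]]' 40
cat > st.py <<'E'
from h import *
s=ctrl.state();R=s['tcp_rot'];print('t',s['time_s'],'p',np.round(s['ee_pos'],4),'alpha',round(np.degrees(np.arctan2(R[1,0],R[0,0])),2),'tilt',np.round(np.degrees([R[0,2],R[1,2]]),2),'q',np.round(s['joint_pos'],3),'F',np.round(s['ft_force'],1),'M',np.round(s['ft_torque'],2),'w',round(s['width'],4))
E
python3 st.py
```

```text
[ 0.5194 -0.0849  0.164 ] [ 0.5409 -0.0632  0.1696]
[ 0.519  -0.0852  0.1662] [ 0.5399 -0.0639  0.1721]
time_s: 5.5
ee_pos: [0.665, -0.2277, 0.4108]
tcp_rot: [[-0.271, 0.963, 0.002], [0.963, 0.271, 0.004], [0.004, 0.003, -1.0]]
ft_force: [-0.7, 0.2, 0.6]
width: 0.0471
t 5.5 p [ 0.665  -0.2277  0.4108] alpha 105.73 tilt [0.1  0.25] q [-0.455  0.437  0.835  0.005  1.871 -0.728] F [-0.7  0.2  0.6] M [-0.04 -0.05 -0.01] w 0.0471
```

```bash
python3 -m creep '[[0,[0.04,-0.013,0],[0,0,-0.009]],[0,[0,0,-0.18],[0,0,0]],[0,[0,0,-0.18],[0,0,0]],[0,[0,0,-0.18],[0,0,0]],[0,[0,0,-0.18],[0,0,0]],[0,[0,0,-0.1],[0,0,0]],[0,[0,0,0],[0,0,0]]]' ;python3 st.py
```

```text
time_s: 6.38
ee_pos: [0.6707, -0.2318, 0.2028]
tcp_rot: [[-0.191, 0.982, 0.004], [0.982, 0.191, 0.001], [0.0, 0.004, -1.0]]
ft_force: [0.0, 0.2, -0.1]
width: 0.0472
t 6.375 p [ 0.6707 -0.2318  0.2028] alpha 101.01 tilt [0.24 0.06] q [-0.456  0.49   1.172  0.003  1.476 -0.648] F [ 0.   0.2 -0.1] M [-0.04 -0.12 -0.01] w 0.0472
```

```bash
python3 -m creep '[[0,[0.017,0.003,-0.1],[0,0,0.004]],[0,[0,0,-0.12],[0,0,0]],[0,[0,0,-0.12],[0,0,0]],[0,[0,0,-0.06],[0,0,0]],[0,[0,0,0],[0,0,0]]]' ;python3 st.py
```

```text
time_s: 7.0
ee_pos: [0.6794, -0.2344, 0.112]
tcp_rot: [[-0.208, 0.978, 0.019], [0.978, 0.208, -0.007], [-0.01, 0.017, -1.0]]
ft_force: [-0.1, -0.9, 0.3]
width: 0.0471
t 7.0 p [ 0.6794 -0.2344  0.112 ] alpha 102.0 tilt [ 1.07 -0.37] q [-0.454  0.568  1.248  0.002  1.306 -0.664] F [-0.1 -0.9  0.3] M [-0.03 -0.06 -0.01] w 0.0471
```

```bash
python3 -m creep '[[0,[-0.018,0.014,0],[0.001,0.003,0.001]],[0,[0,0,0],[0,0,0]]]' ;python3 st.py
```

```text
time_s: 7.25
ee_pos: [0.6765, -0.2317, 0.1159]
tcp_rot: [[-0.214, 0.977, 0.004], [0.977, 0.214, -0.002], [-0.003, 0.003, -1.0]]
ft_force: [-0.3, 0.6, 0.5]
width: 0.0468
t 7.25 p [ 0.6765 -0.2317  0.1159] alpha 102.35 tilt [ 0.21 -0.13] q [-0.451  0.568  1.239 -0.     1.33  -0.666] F [-0.3  0.6  0.5] M [-0.06 -0.09  0.02] w 0.0468
```

Descend the last 32 mm and close.

```bash
python3 -m creep '[[0,[-0.006,0,-0.07],[0,0,0]],[0,[0,0,-0.06],[0,0,0]],[0,[0,0,0],[0,0,0]]]' ;python3 st.py
```

```text
time_s: 7.62
ee_pos: [0.6753, -0.2318, 0.0822]
tcp_rot: [[-0.214, 0.977, 0.005], [0.977, 0.214, -0.003], [-0.004, 0.004, -1.0]]
ft_force: [1.0, 0.3, 0.9]
width: 0.047
t 7.625 p [ 0.6753 -0.2318  0.0822] alpha 102.35 tilt [ 0.28 -0.17] q [-0.451  0.597  1.267 -0.     1.271 -0.667] F [1.  0.3 0.9] M [-0.07 -0.09  0.05] w 0.047
```

```bash
python3 -m creep '[[-1,[0,0,0.008],[0,0,0]],[-1,[0,0,0],[0,0,0]],[-1,[0,0,0],[0,0,0]],[-1,[0,0,0],[0,0,0]],[-1,[0,0,0],[0,0,0]]]' 45;python3 st.py
```

```text
time_s: 8.25
ee_pos: [0.6755, -0.2319, 0.0846]
tcp_rot: [[-0.214, 0.977, 0.005], [0.977, 0.214, -0.003], [-0.004, 0.005, -1.0]]
ft_force: [-0.5, -0.7, -0.8]
width: 0.0159
t 8.25 p [ 0.6755 -0.2319  0.0846] alpha 102.34 tilt [ 0.3  -0.18] q [-4.510e-01  5.950e-01  1.266e+00 -1.000e-03  1.275e+00 -6.670e-01] F [-0.5 -0.7 -0.8] M [-0.02 -0.13 -0.02] w 0.0159
```

```bash
python3 -m creep '[[-1,[0,0,0.01],[0,0,0]],[-1,[-0.04,0.036,0],[0,0,0]],[-1,[-0.04,0.036,0],[0,0,0]],[-1,[-0.04,0.036,0],[0,0,0]],[-1,[-0.04,0.036,0],[0,0,0]],[-1,[0,0,0],[0,0,0]]]';python3 st.py
```

```text
time_s: 9.0
ee_pos: [0.633, -0.1939, 0.0865]
tcp_rot: [[-0.214, 0.977, 0.004], [0.977, 0.214, -0.002], [-0.003, 0.004, -1.0]]
ft_force: [0.7, -1.0, -2.0]
width: 0.0155
t 9.0 p [ 0.633  -0.1939  0.0865] alpha 102.34 tilt [ 0.24 -0.14] q [-4.280e-01  4.920e-01  1.418e+00 -1.000e-03  1.226e+00 -6.430e-01] F [ 0.7 -1.  -2. ] M [-0.04 -0.1   0.05] w 0.0155
```

```bash
python3 -m creep '[[-1,[0.01,-0.008,0],[0,0,0]],[-1,[0,0,0.08],[0,0,0]],[-1,[0,0,0.1],[0,0,0]],[-1,[0,0,0.1],[0,0,0]],[-1,[0,0,0.06],[0,0,0]],[-1,[0,0,0],[0,0,0]]]';python3 st.py
```

```text
time_s: 9.75
ee_pos: [0.6385, -0.1985, 0.1799]
tcp_rot: [[-0.213, 0.977, 0.011], [0.977, 0.213, -0.006], [-0.008, 0.009, -1.0]]
ft_force: [-0.1, -0.3, -2.5]
width: 0.0156
t 9.75 p [ 0.6385 -0.1985  0.1799] alpha 102.27 tilt [ 0.62 -0.34] q [-4.300e-01  4.130e-01  1.329e+00 -1.000e-03  1.388e+00 -6.440e-01] F [-0.1 -0.3 -2.5] M [ 0.04 -0.08 -0.01] w 0.0156
```

```bash
python3 -m creep '[[-1,[-0.072,0.033,0],[0.001,0.002,-0.028]],[-1,[-0.072,0.033,0],[0,0,-0.028]],[-1,[-0.072,0.033,0],[0,0,-0.028]],[-1,[-0.072,0.033,0],[0,0,-0.028]],[-1,[-0.072,0.033,0],[0,0,-0.028]],[-1,[-0.072,0.033,0],[0,0,-0.028]],[-1,[-0.072,0.033,0],[0,0,-0.028]],[-1,[-0.06,0.025,0],[0,0,-0.024]],[-1,[0,0,0],[0,0,0]],[-1,[0,0,0],[0,0,0]]]';python3 st.py
```

```text
time_s: 11.0
ee_pos: [0.4889, -0.1314, 0.1715]
tcp_rot: [[0.936, 0.351, -0.01], [0.352, -0.936, 0.012], [-0.005, -0.015, -1.0]]
ft_force: [0.7, -0.3, -2.6]
width: 0.0156
t 11.0 p [ 0.4889 -0.1314  0.1715] alpha 20.58 tilt [-0.56  0.69] q [-0.438  0.101  1.736  0.007  1.319  0.772] F [ 0.7 -0.3 -2.6] M [-0.05 -0.09  0.05] w 0.0156
```

```bash
python3 -m creep '[[-1,[0.022,-0.004,0],[-0.002,-0.002,0.001]],[-1,[0,0,0],[0,0,0]]]';python3 st.py
python3 - <<'E'
from fit import *
T=wpose();c=shot('wrist','w3');P=T@c['mount'];w=cloud(c,P)
s=shot('scene','s3');ws=cloud(s)
C=dict(sA=(.4945,-.1325),sB=(.4407,-.1994),sC=(.3866,-.2662))
for nm,a in(('w',w),('s',ws)):
    for k,v in C.items():
        q=near(a,.046,.058,v,.047)
        if len(q)>200: print(nm,k,len(q),circ(q[:,:2]),inner(q[:,:2],np.array(v)))
    q=near(a,.145,.175,T[:2,3],.04)
    if len(q): 
        print(nm,'flange',len(q),np.histogram(q[:,2],bins=np.arange(.145,.176,.003))[0])
        zz=np.median(q[:,2])
cv2.imwrite('pics/s3z.png',cv2.resize(s['pixels'][70:290,180:400,::-1],None,fx=2.6,fy=2.6,interpolation=cv2.INTER_CUBIC))
E
```

```text
time_s: 11.25
ee_pos: [0.4957, -0.1329, 0.1713]
tcp_rot: [[0.933, 0.36, 0.004], [0.36, -0.933, -0.001], [0.003, 0.003, -1.0]]
ft_force: [0.2, 1.2, -2.3]
width: 0.0157
t 11.25 p [ 0.4957 -0.1329  0.1713] alpha 21.08 tilt [ 0.22 -0.08] q [-0.431  0.104  1.733  0.     1.301  0.772] F [ 0.2  1.2 -2.3] M [-0.05  0.01  0.01] w 0.0157
w sA 1795 [ 0.495  -0.1321  0.0397] [ 0.4919 -0.1332  0.0227]
w sB 1235 [ 0.4406 -0.1992  0.0401] [ 0.4411 -0.1994  0.0203]
w flange 3518 [   0    0    0    0   70 2893  409   38   44   64]
s sA 584 [ 0.4933 -0.1317  0.0396] [ 0.4932 -0.1313  0.0218]
s sB 575 [ 0.4394 -0.1983  0.0396] [ 0.4393 -0.1985  0.0213]
s sC 583 [ 0.3852 -0.2658  0.0398] [ 0.3848 -0.2658  0.0215]
s flange 341 [  0   0   0   0   5  72 209  31  16   8]
```

View pics/s3z.png

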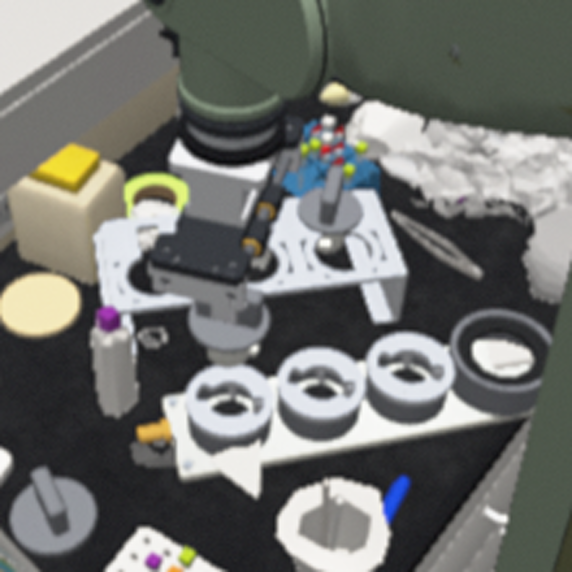

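View pics/w3.png

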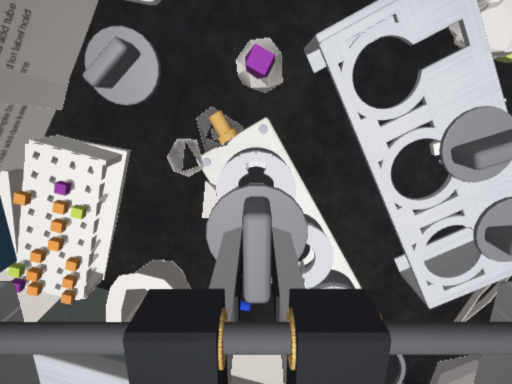

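```bash
cat > hold.py <<'E'
from fit import *
T=wpose();z=T[2,3]-.009
for n in('wrist','scene'):
    c=shot(n);a=cloud(c,T@c['mount'] if n=='wrist' else None)
    q=near(a,z-.006,z+.006,T[:2,3],.037)
    print(n,len(q),np.median(q[:,2]),circ(q[:,:2]),'tcp',T[:3,3])
E
python3 hold.py
```

```text
wrist 3392 0.16224335168950316 [ 0.4969 -0.1319  0.0334] tcp [ 0.4954 -0.1329  0.1713]
scene 314 0.1639576900170472 [ 0.4944 -0.1313  0.0323] tcp [ 0.4954 -0.1329  0.1713]
```

```bash
python3 -m creep '[[-1,[-0.007,-0.002,-0.1],[0,-0.0005,0]],[-1,[0,0,-0.08],[0,0,0]],[-1,[0,0,0],[0,0,0]]]';python3 st.py
```

```text
time_s: 11.82
ee_pos: [0.4942, -0.1338, 0.1261]
tcp_rot: [[0.933, 0.359, 0.008], [0.359, -0.933, -0.002], [0.007, 0.005, -1.0]]
ft_force: [0.5, -0.1, -1.4]
width: 0.0155
t 11.825 p [ 0.4942 -0.1338  0.1261] alpha 21.05 tilt [ 0.47 -0.11] q [-0.435  0.149  1.783  0.002  1.201  0.768] F [ 0.5 -0.1 -1.4] M [-0.03  0.01 -0.01] w 0.0155
```

```bash
python3 -m creep '[[-1,[-0.002,0.001,-0.04],[0,0.001,0]],[-1,[0,0,-0.04],[0,0,0]],[-1,[0,0,-0.04],[0,0,0]],[-1,[0,0,0],[0,0,0]]]';python3 st.py
```

```text
time_s: 12.32
ee_pos: [0.4953, -0.1343, 0.0964]
tcp_rot: [[0.933, 0.359, 0.005], [0.359, -0.933, -0.004], [0.003, 0.005, -1.0]]
ft_force: [-0.4, -0.2, -0.5]
width: 0.0158
t 12.325 p [ 0.4953 -0.1343  0.0964] alpha 21.07 tilt [ 0.29 -0.2 ] q [-4.330e-01  1.930e-01  1.802e+00 -1.000e-03  1.141e+00  7.710e-01] F [-0.4 -0.2 -0.5] M [ 0.   -0.01 -0.02] w 0.0158
```

```bash
python3 -m creep '[[-1,[-0.006,0.003,-0.02],[0,0.0005,0]],[-1,[0,0,-0.03],[0,0,0]],[-1,[0,0,0],[0,0,0]]]';python3 st.py
```

```text
time_s: 12.7
ee_pos: [0.4953, -0.1331, 0.0868]
tcp_rot: [[0.933, 0.359, 0.005], [0.359, -0.933, -0.003], [0.003, 0.004, -1.0]]
ft_force: [-0.6, 0.7, -2.3]
width: 0.0155
t 12.7 p [ 0.4953 -0.1331  0.0868] alpha 21.05 tilt [ 0.26 -0.16] q [-4.310e-01  2.060e-01  1.809e+00 -1.000e-03  1.122e+00  7.730e-01] F [-0.6  0.7 -2.3] M [ 0.13  0.03 -0.02] w 0.0155
```

```bash
python3 -m creep '[[-1,[-0.003,0,-0.02],[0,0,0]],[-1,[0,0,-0.02],[0,0,0]],[-1,[0,0,0],[0,0,0]]]';python3 st.py
```

```text
time_s: 13.08
ee_pos: [0.4957, -0.1332, 0.0787]
tcp_rot: [[0.933, 0.359, 0.006], [0.359, -0.933, -0.003], [0.005, 0.005, -1.0]]
ft_force: [-3.1, 2.7, 7.1]
width: 0.0158
t 13.075 p [ 0.4957 -0.1332  0.0787] alpha 21.05 tilt [ 0.36 -0.17] q [-0.431  0.217  1.815 -0.     1.103  0.772] F [-3.1  2.7  7.1] M [ 0.59  0.73 -0.03] w 0.0158
```

```bash
python3 -m creep '[[-1,[-0.004,0.002,-0.004],[0,0.001,0]],[-1,[0,0,-0.002],[0,0,-0.027]],[-1,[0,0,-0.002],[0,0,-0.027]],[-1,[0,0,0],[0,0,0]]]';python3 st.py
```

```text
time_s: 13.58
ee_pos: [0.4961, -0.1337, 0.0802]
tcp_rot: [[1.0, 0.017, 0.0], [0.017, -1.0, -0.005], [0.0, 0.005, -1.0]]
ft_force: [-2.6, 1.2, 4.2]
width: 0.0157
t 13.575 p [ 0.4961 -0.1337  0.0802] alpha 0.99 tilt [ 0.02 -0.3 ] q [-0.429  0.219  1.808 -0.005  1.112  1.127] F [-2.6  1.2  4.2] M [0.5  0.48 0.01] w 0.0157
```

```bash
python3 -m creep '[[-1,[-0.004,0.002,-0.01],[0,0,-0.014]],[-1,[0,0,-0.006],[0,0,-0.027]],[-1,[0,0,-0.004],[0,0,-0.027]],[-1,[0,0,0],[0,0,0]]]';python3 st.py
```

```text
time_s: 14.08
ee_pos: [0.4961, -0.1339, 0.0787]
tcp_rot: [[0.912, -0.411, -0.001], [-0.411, -0.912, -0.007], [0.002, 0.007, -1.0]]
ft_force: [-2.4, 2.3, 5.2]
width: 0.0157
t 14.075 p [ 0.4961 -0.1339  0.0787] alpha -24.26 tilt [-0.07 -0.4 ] q [-0.428  0.222  1.808 -0.008  1.109  1.57 ] F [-2.4  2.3  5.2] M [ 0.63  0.48 -0.1 ] w 0.0157
```

```bash
python3 -m creep '[[-1,[-0.004,0.002,-0.004],[0,0,-0.02]],[-1,[0,0,-0.002],[0,0,-0.02]],[-1,[0,0,0],[0,0,0]]]';python3 st.py; python3 -m creep '[[-1,[0,0,-0.002],[0,0,-0.012]],[-1,[0,0,0],[0,0,-0.012]],[-1,[0,0,0],[0,0,0]]]';python3 st.py
```

```text
time_s: 14.45
ee_pos: [0.4957, -0.1341, 0.0795]
tcp_rot: [[0.776, -0.631, -0.002], [-0.631, -0.776, -0.008], [0.003, 0.008, -1.0]]
ft_force: [-1.9, 1.3, 4.5]
width: 0.0159
t 14.45 p [ 0.4957 -0.1341  0.0795] alpha -39.09 tilt [-0.13 -0.45] q [-0.427  0.221  1.808 -0.009  1.112  1.83 ] F [-1.9  1.3  4.5] M [ 0.38  0.57 -0.06] w 0.0159
time_s: 14.82
ee_pos: [0.496, -0.1345, 0.0796]
tcp_rot: [[0.678, -0.735, -0.004], [-0.735, -0.678, -0.01], [0.005, 0.009, -1.0]]
ft_force: [-1.5, 2.1, 2.0]
width: 0.0164
t 14.825 p [ 0.496  -0.1345  0.0796] alpha -47.32 tilt [-0.2  -0.57] q [-0.426  0.222  1.806 -0.012  1.112  1.976] F [-1.5  2.1  2. ] M [0.54 0.22 1.24] w 0.0164
```

```bash
python3 -m creep '[[-1,[0,0,0],[0,0,0.017]],[-1,[0,0,0.004],[0,0,0]],[-0.3,[0,0,0],[0,0,0]],[-0.3,[0,0,0],[0,0,0]],[-0.3,[0,0,0],[0,0,0]]]';python3 st.py; python3 -m creep '[[-0.3,[0,0,0.08],[0,0,0]],[-0.3,[0,0,0.12],[0,0,0]],[-0.3,[0,0,0.16],[0,0,0]],[-0.3,[0,0,0.16],[0,0,0]],[-0.3,[0,0,0],[0,0,0]]]';python3 st.py
python3 - <<'E'
from fit import *
T=wpose();c=shot('wrist','w4');a=cloud(c,T@c['mount'])
s=shot('scene','s4');ws=cloud(s)
for n,w in(('w',a),('s',ws)):
    f=near(w,.062,.080,(.4945,-.1325),.04);print(n,len(f))
    if len(f)>50: print(circ(f[:,:2]),np.median(f[:,2]))
    B=near(w,.098,.115,(.4945,-.1325),.036)
    d=B[:,:2]-B[:,:2].mean(0);ev=np.linalg.eigh(d.T@d)[1][:,1];print('bar',np.rad2deg(np.arctan2(ev[1],ev[0])),B.mean(0),len(B))
E
```

```text
time_s: 15.45
ee_pos: [0.4963, -0.1355, 0.0799]
tcp_rot: [[0.753, -0.658, -0.001], [-0.658, -0.753, -0.012], [0.007, 0.01, -1.0]]
ft_force: [0.8, -0.3, 0.6]
width: 0.0326
t 15.45 p [ 0.4963 -0.1355  0.0799] alpha -41.18 tilt [-0.08 -0.67] q [-0.427  0.221  1.807 -0.013  1.11   1.868] F [ 0.8 -0.3  0.6] M [ 0.07  0.02 -0.02] w 0.0326
time_s: 16.08
ee_pos: [0.4949, -0.1356, 0.2123]
tcp_rot: [[0.751, -0.661, -0.003], [-0.661, -0.751, -0.011], [0.005, 0.011, -1.0]]
ft_force: [0.3, -0.6, 0.2]
width: 0.0329
t 16.075 p [ 0.4949 -0.1356  0.2123] alpha -41.34 tilt [-0.19 -0.65] q [-0.428  0.069  1.683 -0.012  1.388  1.866] F [ 0.3 -0.6  0.2] M [ 0.07  0.02 -0.  ] w 0.0329
w 2155
[ 0.4966 -0.1339  0.0334] 0.07134237913932223
bar 140.52687936188056 [ 0.498  -0.1349  0.1066] 917
s 391
[ 0.495  -0.1329  0.0324] 0.07334054540037316
bar 140.62967252159302 [ 0.4929 -0.1301  0.1077] 153
```

View pics/w4.png

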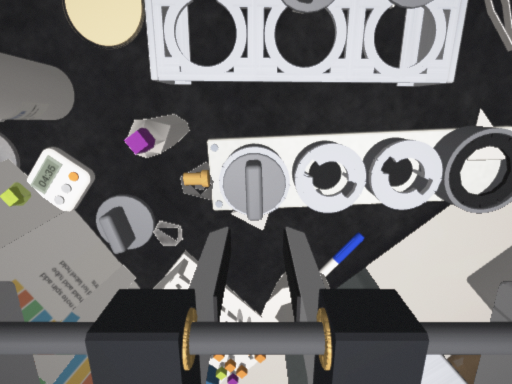

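```bash
python3 -m creep '[[0,[0.028,-0.039,0.02],[0.002,0,0.028]],[0,[0.028,-0.039,0.02],[0,0,0.028]],[0,[0.028,-0.039,0.02],[0,0,0.028]],[0,[0.028,-0.039,0],[0,0,0.028]],[0,[0.028,-0.039,0],[0,0,0.028]],[0,[0.028,-0.039,0],[0,0,0.028]],[0,[0.028,-0.039,0],[0,0,0.028]],[0,[0.028,-0.039,0],[0,0,0.028]],[0,[0.028,-0.039,0],[0,0,0.028]],[0,[0.028,-0.039,0],[0,0,0.028]],[0,[0.028,-0.039,0],[0,0,0.028]],[0,[0.028,-0.039,0],[0,0,0.028]],[0,[0.028,-0.039,0],[0,0,0.028]],[0,[0.028,-0.039,0],[0,0,0.028]],[0,[0.028,-0.039,0],[0,0,0.028]],[0,[0.028,-0.039,0],[0,0,0.028]],[0,[0.02,-0.03,0],[0,0,0.025]],[0,[0,0,0],[0,0,0]],[0,[0,0,0],[0,0,0]]]';python3 st.py
```

```text
time_s: 18.55
ee_pos: [0.586, -0.2891, 0.168]
tcp_rot: [[-0.699, 0.714, -0.031], [0.715, 0.698, -0.042], [-0.008, -0.052, -0.999]]
ft_force: [-0.5, -0.1, 0.1]
width: 0.0469
t 18.55 p [ 0.586  -0.2891  0.168 ] alpha 134.36 tilt [-1.79 -2.39] q [-0.563  0.407  1.363 -0.053  1.376 -1.327] F [-0.5 -0.1  0.1] M [ 0.01 -0.13  0.  ] w 0.0469
```

```bash
python3 -m creep '[[0,[0.06,-0.03,0.02],[0.007,-0.005,0]],[0,[0.045,-0.015,0],[0,0,-0.014]],[0,[0,0,0],[0,0,0]],[0,[0,0,0],[0,0,0]]]';python3 st.py
```

```text
time_s: 19.05
ee_pos: [0.6107, -0.2979, 0.1701]
tcp_rot: [[-0.629, 0.777, -0.004], [0.777, 0.629, 0.007], [0.008, 0.002, -1.0]]
ft_force: [-0.3, -0.9, -0.1]
width: 0.0471
t 19.05 p [ 0.6107 -0.2979  0.1701] alpha 129.0 tilt [-0.21  0.42] q [-0.583  0.456  1.288  0.004  1.404 -1.265] F [-0.3 -0.9 -0.1] M [-0.08 -0.14 -0.03] w 0.0471
```

```bash
python3 -m creep '[[0,[0.004,-0.008,0],[-0.001,0,0]],[0,[0,0,-0.09],[0,0,0]],[0,[0,0,-0.09],[0,0,0]],[0,[0,0,-0.04],[0,0,0]],[0,[0,0,0],[0,0,0]]]';python3 st.py
```

```text
time_s: 19.68
ee_pos: [0.6113, -0.2992, 0.1151]
tcp_rot: [[-0.631, 0.776, -0.003], [0.776, 0.631, -0.001], [0.001, -0.003, -1.0]]
ft_force: [-0.5, 1.0, -0.2]
width: 0.0469
t 19.675 p [ 0.6113 -0.2992  0.1151] alpha 129.13 tilt [-0.16 -0.06] q [-0.581  0.504  1.338 -0.003  1.302 -1.263] F [-0.5  1.  -0.2] M [-0.05 -0.13 -0.04] w 0.0469
```

```bash
python3 -m creep '[[0,[0.001,-0.003,-0.07],[0,0,0]],[0,[0,0,-0.06],[0,0,0]],[0,[0,0,0],[0,0,0]]]';python3 st.py
```

```text
time_s: 20.05
ee_pos: [0.6123, -0.3004, 0.0819]
tcp_rot: [[-0.631, 0.776, -0.001], [0.776, 0.631, -0.002], [-0.001, -0.002, -1.0]]
ft_force: [-0.5, -0.6, 0.1]
width: 0.0465
t 20.05 p [ 0.6123 -0.3004  0.0819] alpha 129.14 tilt [-0.05 -0.14] q [-0.582  0.539  1.359 -0.003  1.243 -1.264] F [-0.5 -0.6  0.1] M [ 0.04 -0.19  0.01] w 0.0465
```

```bash
python3 -m creep '[[-1,[0,0,0.01],[0,0,0]],[-1,[0,0,0],[0,0,0]],[-1,[0,0,0],[0,0,0]],[-1,[0,0,0],[0,0,0]],[-1,[0,0,0],[0,0,0]]]' 45;python3 st.py;python3 -m creep '[[-1,[0,0,0.01],[0,0,0]],[-1,[-0.037,0.033,0],[0,0,0]],[-1,[-0.037,0.033,0],[0,0,0]],[-1,[-0.037,0.033,0],[0,0,0]],[-1,[-0.037,0.033,0],[0,0,0]],[-1,[0,0,0],[0,0,0]]]';python3 st.py
```

```text
time_s: 20.68
ee_pos: [0.6131, -0.3011, 0.0859]
tcp_rot: [[-0.631, 0.776, 0.001], [0.776, 0.631, -0.004], [-0.004, -0.002, -1.0]]
ft_force: [-0.5, 0.0, -2.4]
width: 0.0157
t 20.675 p [ 0.6131 -0.3011  0.0859] alpha 129.14 tilt [ 0.07 -0.22] q [-0.582  0.535  1.356 -0.003  1.248 -1.264] F [-0.5  0.  -2.4] M [-0.05 -0.17 -0.03] w 0.0157
time_s: 21.42
ee_pos: [0.5719, -0.2642, 0.0876]
tcp_rot: [[-0.632, 0.775, -0.001], [0.775, 0.632, -0.002], [-0.0, -0.002, -1.0]]
ft_force: [0.4, -0.2, -2.2]
width: 0.0163
t 21.425 p [ 0.5719 -0.2642  0.0876] alpha 129.17 tilt [-0.08 -0.1 ] q [-0.569  0.434  1.502 -0.002  1.206 -1.251] F [ 0.4 -0.2 -2.2] M [-0.06 -0.16 -0.03] w 0.0163
```

```bash
python3 -m creep '[[-1,[0.005,-0.007,0],[0,0,0]],[-1,[0,0,0.08],[0,0,0]],[-1,[0,0,0.1],[0,0,0]],[-1,[0,0,0.1],[0,0,0]],[-1,[0,0,0.08],[0,0,0]],[-1,[0,0,0],[0,0,0]]]';python3 st.py
```

```text
time_s: 22.18
ee_pos: [0.5737, -0.2668, 0.183]
tcp_rot: [[-0.631, 0.776, -0.001], [0.776, 0.631, -0.002], [-0.001, -0.002, -1.0]]
ft_force: [0.2, -0.0, -1.3]
width: 0.0157
t 22.175 p [ 0.5737 -0.2668  0.183 ] alpha 129.11 tilt [-0.04 -0.11] q [-0.571  0.345  1.415 -0.002  1.382 -1.253] F [ 0.2 -0.  -1.3] M [-0.01 -0.16 -0.02] w 0.0157
```

```bash
python3 -m creep '[[-1,[-0.05,0.025,0.01],[0,0,-0.0275]],[-1,[-0.05,0.025,0.01],[0,0,-0.0275]],[-1,[-0.05,0.025,0.01],[0,0,-0.0275]],[-1,[-0.05,0.025,0.01],[0,0,-0.0275]],[-1,[-0.05,0.025,0.01],[0,0,-0.0275]],[-1,[-0.05,0.025,0.01],[0,0,-0.0275]],[-1,[-0.05,0.025,0.01],[0,0,-0.0275]],[-1,[-0.05,0.025,0.01],[0,0,-0.0275]],[-1,[-0.05,0.025,0],[0,0,-0.0275]],[-1,[-0.05,0.025,0],[0,0,-0.0275]],[-1,[-0.03,0.015,0],[0,0,-0.025]],[-1,[0,0,0],[0,0,0]],[-1,[0,0,0],[0,0,0]]]';python3 st.py
```

```text
time_s: 23.8
ee_pos: [0.4362, -0.1993, 0.201]
tcp_rot: [[0.953, 0.303, -0.003], [0.303, -0.953, 0.004], [-0.002, -0.005, -1.0]]
ft_force: [1.0, 0.8, -1.1]
width: 0.0161
t 23.8 p [ 0.4362 -0.1993  0.201 ] alpha 17.61 tilt [-0.19  0.25] q [-0.61   0.009  1.77   0.002  1.369  0.653] F [ 1.   0.8 -1.1] M [ 0.    0.04 -0.03] w 0.0161
```

Adjust and lower a little, then measure the held flange against the collar.

```bash
python3 -m creep '[[-1,[0.014,-0.002,-0.08],[-0.001,-0.001,0.0097]],[-1,[0,0,-0.08],[0,0,0]],[-1,[0,0,0],[0,0,0]],[-1,[0,0,0],[0,0,0]]]';python3 st.py;python3 hold.py
python3 - <<'E'
from fit import *
T=wpose();c=shot('wrist','w5');a=cloud(c,T@c['mount']);s=shot('scene','s5')
for n,w in(('w',a),('s',cloud(s))):
    q=near(w,.046,.057,(.4407,-.1994),.0425);print(n,len(q),circ(q[:,:2],cap=np.array((.4407,-.1994))))
E
```

```text
time_s: 24.3
ee_pos: [0.4419, -0.2012, 0.1612]
tcp_rot: [[0.93, 0.367, 0.006], [0.367, -0.93, -0.004], [0.004, 0.005, -1.0]]
ft_force: [0.1, -0.4, -1.0]
width: 0.0156
t 24.3 p [ 0.4419 -0.2012  0.1612] alpha 21.56 tilt [ 0.32 -0.21] q [-0.606  0.053  1.81   0.     1.272  0.589] F [ 0.1 -0.4 -1. ] M [-0.02 -0.01  0.  ] w 0.0156
wrist 3132 0.14799563906711577 [ 0.4433 -0.2003  0.0333] tcp [ 0.4419 -0.2012  0.1612]
scene 316 0.1508131018929283 [ 0.4411 -0.1992  0.0323] tcp [ 0.4419 -0.2012  0.1612]
w 1774 [ 0.4408 -0.1991  0.0398]
s 530 [ 0.4389 -0.1977  0.0388]
```

View pics/w5.png

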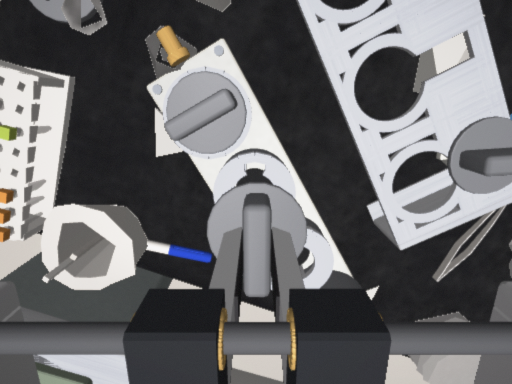

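```bash
python3 -m creep '[[-1,[-0.009,0.005,-0.06],[0,0.001,-0.001]],[-1,[0,0,-0.07],[0,0,0]],[-1,[0,0,-0.04],[0,0,0]],[-1,[0,0,0],[0,0,0]]]' 55;python3 st.py
```

```text
time_s: 25.0
ee_pos: [0.4391, -0.1996, 0.1167]
tcp_rot: [[0.933, 0.361, -0.001], [0.361, -0.933, -0.004], [-0.002, 0.004, -1.0]]
ft_force: [0.8, 0.9, 0.0]
width: 0.0156
t 25.0 p [ 0.4391 -0.1996  0.1167] alpha 21.14 tilt [-0.04 -0.25] q [-0.603  0.105  1.855 -0.004  1.18   0.6  ] F [0.8 0.9 0. ] M [-0.06  0.01 -0.02] w 0.0156
```

```bash
python3 -m creep '[[-1,[0.001,-0.001,-0.035],[0,0,0]],[-1,[0,0,-0.04],[0,0,0]],[-1,[0,0,-0.02],[0,0,0]],[-1,[0,0,0],[0,0,0]]]';python3 st.py
```

```text
time_s: 25.5
ee_pos: [0.4398, -0.2001, 0.092]
tcp_rot: [[0.933, 0.361, 0.0], [0.361, -0.933, -0.005], [-0.002, 0.005, -1.0]]
ft_force: [-0.5, 0.1, -1.7]
width: 0.0158
t 25.5 p [ 0.4398 -0.2001  0.092 ] alpha 21.14 tilt [ 0.01 -0.27] q [-0.604  0.141  1.874 -0.004  1.124  0.6  ] F [-0.5  0.1 -1.7] M [ 0.    0.01 -0.01] w 0.0158
```

Now press about 10 mm.

```bash
python3 -m creep '[[-1,[0,0,-0.024],[0,0,0]],[-1,[0,0,-0.022],[0,0,0]],[-1,[0,0,0],[0,0,0]]]';python3 st.py
```

```text
time_s: 25.88
ee_pos: [0.4406, -0.2004, 0.0827]
tcp_rot: [[0.933, 0.361, 0.001], [0.361, -0.933, -0.005], [-0.001, 0.005, -1.0]]
ft_force: [-2.2, 1.9, 6.9]
width: 0.0154
t 25.875 p [ 0.4406 -0.2004  0.0827] alpha 21.16 tilt [ 0.05 -0.29] q [-0.603  0.156  1.879 -0.004  1.103  0.6  ] F [-2.2  1.9  6.9] M [ 0.57  0.7  -0.01] w 0.0154
```

```bash
python3 -m creep '[[-1,[-0.003,0.001,-0.012],[0,0,0]],[-1,[0,0,-0.004],[0,0,-0.027]],[-1,[0,0,-0.006],[0,0,-0.027]],[-1,[-0.002,0.001,-0.006],[0,0,-0.027]],[-1,[0,0,0],[0,0,0]]]';python3 st.py
```

```text
time_s: 26.5
ee_pos: [0.4426, -0.2011, 0.0822]
tcp_rot: [[0.988, -0.156, 0.003], [-0.156, -0.988, -0.008], [0.005, 0.008, -1.0]]
ft_force: [-2.9, 1.3, -1.3]
width: 0.0155
t 26.5 p [ 0.4426 -0.2011  0.0822] alpha -8.96 tilt [ 0.2  -0.48] q [-0.601  0.158  1.877 -0.005  1.099  1.129] F [-2.9  1.3 -1.3] M [ 0.29  0.34 -0.15] w 0.0155
```

```bash
python3 -m creep '[[-1,[-0.006,0.003,-0.008],[0,0,-0.02]],[-1,[0,0,-0.006],[0,0,-0.025]],[-1,[0,0,-0.004],[0,0,-0.025]],[-1,[0,0,0],[0,0,0]]]';python3 st.py
```

```text
time_s: 27.0
ee_pos: [0.4434, -0.2001, 0.082]
tcp_rot: [[0.821, -0.571, 0.003], [-0.571, -0.821, -0.01], [0.008, 0.007, -1.0]]
ft_force: [-2.8, 2.1, 3.4]
width: 0.0159
t 27.0 p [ 0.4434 -0.2001  0.082 ] alpha -34.83 tilt [ 0.17 -0.57] q [-0.597  0.159  1.877 -0.007  1.098  1.585] F [-2.8  2.1  3.4] M [0.38 0.62 0.06] w 0.0159
```

```bash
python3 -m creep '[[-1,[-0.004,0,-0.002],[0,0,-0.012]],[-1,[0,0,-0.002],[0,0,-0.012]],[-1,[0,0,0],[0,0,-0.012]],[-1,[0,0,0],[0,0,0]]]';python3 st.py
```

```text
time_s: 27.5
ee_pos: [0.4423, -0.2016, 0.0822]
tcp_rot: [[0.678, -0.735, -0.001], [-0.735, -0.678, -0.016], [0.011, 0.011, -1.0]]
ft_force: [0.0, 0.9, 0.2]
width: 0.0164
t 27.5 p [ 0.4423 -0.2016  0.0822] alpha -47.28 tilt [-0.03 -0.9 ] q [-0.596  0.159  1.877 -0.015  1.098  1.806] F [0.  0.9 0.2] M [ 0.3  -0.14  1.1 ] w 0.0164
```

Stop reached (torque 1.1 N·m at the same angle as before). Release and check.

```bash
python3 -m creep '[[-1,[0,0,0],[0.002,0,0.017]],[-1,[0,0,0.002],[0,0,0]],[-0.3,[0,0,0],[0,0,0]],[-0.3,[0,0,0],[0,0,0]],[-0.3,[0,0,0],[0,0,0]]]';python3 st.py; python3 -m creep '[[-0.3,[0,0,0.08],[0,0,0]],[-0.3,[0,0,0.12],[0,0,0]],[-0.3,[0,0,0.16],[0,0,0]],[-0.3,[0,0,0.16],[0,0,0]],[-0.3,[0,0,0.1],[0,0,0]],[-0.3,[0,0,0],[0,0,0]]]';python3 st.py
cat > chk.py <<'E'
from fit import *
import sys
T=wpose();c=shot('wrist',sys.argv[1]);a=cloud(c,T@c['mount'])
s=shot('scene');ws=cloud(s)
for n,w in(('w',a),('s',ws)):
  for k,v in dict(A=(.4945,-.1325),B=(.4407,-.1994),C=(.3866,-.2662)).items():
    f=near(w,.062,.082,v,.04)
    if len(f)>50: print(n,k,len(f),circ(f[:,:2]),'flange z',np.median(f[:,2]),end=' ')
    B=near(w,.098,.118,v,.036)
    if len(B)<30: print();continue
    d=B[:,:2]-B[:,:2].mean(0);ev=np.linalg.eigh(d.T@d)[1][:,1];print('bar',np.rad2deg(np.arctan2(ev[1],ev[0])),B.mean(0),len(B))
E
python3 chk.py w6
```

```text
time_s: 28.12
ee_pos: [0.4428, -0.2023, 0.0825]
tcp_rot: [[0.753, -0.658, 0.002], [-0.658, -0.753, -0.004], [0.004, 0.002, -1.0]]
ft_force: [-0.7, 0.9, 0.2]
width: 0.0327
t 28.125 p [ 0.4428 -0.2023  0.0825] alpha -41.11 tilt [ 0.1  -0.26] q [-0.605  0.161  1.873 -0.003  1.103  1.685] F [-0.7  0.9  0.2] M [ 0.11 -0.06 -0.01] w 0.0327
time_s: 28.88
ee_pos: [0.4418, -0.2015, 0.2421]
tcp_rot: [[0.752, -0.66, 0.002], [-0.66, -0.752, -0.004], [0.004, 0.002, -1.0]]
ft_force: [0.1, -0.3, 0.5]
width: 0.0329
t 28.875 p [ 0.4418 -0.2015  0.2421] alpha -41.26 tilt [ 0.09 -0.24] q [-0.605 -0.017  1.709 -0.003  1.446  1.687] F [ 0.1 -0.3  0.5] M [0.06 0.04 0.03] w 0.0329
w A 1634 [ 0.4964 -0.1339  0.0333] flange z 0.07139685775794491 bar 140.36983676100613 [ 0.4969 -0.1357  0.1063] 824
w B 1839 [ 0.4406 -0.1995  0.0333] flange z 0.0714067573129527 bar 140.60341563810147 [ 0.4417 -0.2004  0.1067] 759

s A 397 [ 0.4952 -0.1329  0.0323] flange z 0.07323766686253652 bar 141.26481337284335 [ 0.4928 -0.1301  0.1076] 154
s B 371 [ 0.439  -0.1985  0.0323] flange z 0.07330403586294432 bar 141.23761252192344 [ 0.4377 -0.1957  0.1075] 159
```

View pics/w6.png

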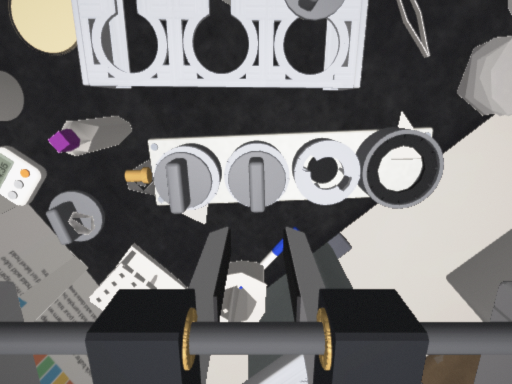

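```bash
python3 - <<'E'
from fit import *
D=np.load('w2.npz');w=cloud(dict(depth=D['d'],K=D['K']),D['P'])
s=shot('scene');ws=cloud(s)
al=np.deg2rad(115.2);u=np.array([np.cos(al),np.sin(al)]);j=np.array([-u[1],u[0]])
for n,a in(('w',w),('s',ws)):
    k=(a[...,2]>.15)&(a[...,2]<.26)&(a[...,1]<-.3)&(a[...,1]>-.5)&(a[...,0]>.5)&(a[...,0]<.77)
    q=a[k]
    if n=='s': q=q[np.hypot(q[:,0]-.44,q[:,1]+.2)>.15]
    print(n,len(q),q.min(0),q.max(0))
    d=q[:,:2]-[.5527,-.3733];x=d@u;y=d@j;print('tool frame x',x.min(),x.max(),'y',y.min(),y.max())
    o=np.argsort(q[:,0])[:6];print(q[o])
E
python3 -m creep '[[0,[0.06,-0.1,0],[0,0,-0.02]],[0,[0.08,-0.12,0],[0,0,-0.022]],[0,[0.08,-0.12,0],[0,0,-0.022]],[0,[0.06,-0.12,0],[0,0,0]],[0,[0,0,0],[0,0,0]],[0,[0,0,0],[0,0,0]]]'; python3 st.py
```

```text
w 3427 [ 0.6626 -0.4185  0.15  ] [ 0.7512 -0.3698  0.2354]
tool frame x -0.10301475238024978 -0.06976988848396774 y -0.17245794142695126 -0.08365920668435525
[[ 0.6626 -0.4051  0.2196]
 [ 0.6628 -0.4062  0.2219]
 [ 0.6628 -0.4058  0.2203]
 [ 0.6629 -0.4071  0.2223]
 [ 0.663  -0.4076  0.2234]
 [ 0.6631 -0.406   0.2152]]
s 672 [ 0.6616 -0.4191  0.1502] [ 0.7485 -0.3665  0.2369]
tool frame x -0.10691694786528393 -0.0685636387594348 y -0.17017694901460595 -0.08264517747020003
[[ 0.6616 -0.4082  0.2229]
 [ 0.6628 -0.4096  0.2276]
 [ 0.6632 -0.4107  0.2179]
 [ 0.6632 -0.4109  0.2147]
 [ 0.6633 -0.4063  0.2232]
 [ 0.6635 -0.4107  0.2237]]
time_s: 29.78
ee_pos: [0.5057, -0.3129, 0.2246]
tcp_rot: [[0.422, -0.907, -0.021], [-0.906, -0.422, 0.019], [-0.026, 0.011, -1.0]]
ft_force: [-0.2, 0.1, -0.5]
width: 0.0469
t 29.775 p [ 0.5057 -0.3129  0.2246] alpha -65.06 tilt [-1.21  1.07] q [-7.000e-01  2.540e-01  1.444e+00  1.000e-03  1.472e+00  2.006e+00] F [-0.2  0.1 -0.5] M [0.11 0.   0.03] w 0.0469
```

```bash
python3 -m creep '[[0,[0.1,-0.12,0],[-0.003,-0.003,0]],[0,[0.09,-0.12,0],[0,0,0]],[0,[0,0,0],[0,0,0]],[0,[0,0,0],[0,0,0]]]'; python3 st.py
python3 - <<'E'
from fit import *
T=wpose();c=shot('wrist','w7');a=cloud(c,T@c['mount'])
f=near(a,.0725,.082,(.5527,-.3733),.038);print(len(f))
if len(f)>100: print(circ(f[:,:2]))
s=shot('scene');f=near(cloud(s),.0725,.082,(.5527,-.3733),.038);print(len(f),circ(f[:,:2]))
E
```

```text
time_s: 30.28
ee_pos: [0.5515, -0.3679, 0.2218]
tcp_rot: [[0.425, -0.905, -0.007], [-0.905, -0.425, 0.005], [-0.008, 0.004, -1.0]]
ft_force: [-0.6, -0.0, 0.2]
width: 0.0468
t 30.275 p [ 0.5515 -0.3679  0.2218] alpha -64.84 tilt [-0.42  0.31] q [-7.180e-01  3.870e-01  1.277e+00 -1.000e-03  1.486e+00  1.984e+00] F [-0.6 -0.   0.2] M [ 0.07 -0.08 -0.02] w 0.0468
2126
[ 0.5527 -0.3738  0.0333]
287 [ 0.5517 -0.3717  0.0329]
```

```bash
python3 -m creep '[[0,[0.005,-0.022,0],[-0.001,-0.001,0]],[0,[0,0,-0.14],[0,0,0]],[0,[0,0,-0.14],[0,0,0]],[0,[0,0,-0.12],[0,0,0]],[0,[0,0,0],[0,0,0]],[0,[0,0,0],[0,0,0]]]'; python3 st.py
```

```text
time_s: 31.12
ee_pos: [0.5531, -0.3734, 0.1251]
tcp_rot: [[0.426, -0.904, 0.006], [-0.904, -0.426, -0.008], [0.01, -0.002, -1.0]]
ft_force: [-0.1, -0.8, 0.7]
width: 0.0469
t 31.125 p [ 0.5531 -0.3734  0.1251] alpha -64.76 tilt [ 0.35 -0.45] q [-0.722  0.46   1.38  -0.002  1.292  1.979] F [-0.1 -0.8  0.7] M [0.13 0.   0.03] w 0.0469
```

```bash
python3 -m creep '[[0,[-0.002,0,-0.08],[0.001,0.001,0]],[0,[0,0,-0.08],[0,0,0]],[0,[0,0,0],[0,0,0]]]'; python3 st.py
```

```text
time_s: 31.5
ee_pos: [0.5538, -0.3745, 0.0854]
tcp_rot: [[0.426, -0.904, 0.003], [-0.904, -0.426, -0.004], [0.005, -0.001, -1.0]]
ft_force: [-0.7, 0.1, 0.0]
width: 0.0471
t 31.5 p [ 0.5538 -0.3745  0.0854] alpha -64.75 tilt [ 0.16 -0.24] q [-7.230e-01  5.060e-01  1.400e+00 -1.000e-03  1.230e+00  1.978e+00] F [-0.7  0.1  0. ] M [ 0.2  -0.02 -0.  ] w 0.0471
```

```bash
python3 -m creep '[[0,[-0.003,0.003,-0.006],[0,0,0]],[-1,[0,0,0],[0,0,0]],[-1,[0,0,0],[0,0,0]],[-1,[0,0,0],[0,0,0]],[-1,[0,0,0],[0,0,0]],[-1,[0,0,0],[0,0,0]]]' 55;python3 st.py;python3 -m creep '[[-1,[0,0,0.008],[0,0,0]],[-1,[-0.037,0.034,0],[0,0,0]],[-1,[-0.037,0.034,0],[0,0,0]],[-1,[-0.037,0.034,0],[0,0,0]],[-1,[-0.037,0.034,0],[0,0,0]],[-1,[0,0,0],[0,0,0]]]';python3 st.py
```

```text
time_s: 32.25
ee_pos: [0.5537, -0.3744, 0.0851]
tcp_rot: [[0.427, -0.904, 0.005], [-0.904, -0.427, -0.006], [0.007, -0.002, -1.0]]
ft_force: [-0.9, -0.4, -1.3]
width: 0.0156
t 32.25 p [ 0.5537 -0.3744  0.0851] alpha -64.75 tilt [ 0.26 -0.34] q [-0.723  0.505  1.403 -0.002  1.226  1.978] F [-0.9 -0.4 -1.3] M [ 0.11 -0.   -0.01] w 0.0156
time_s: 33.0
ee_pos: [0.5126, -0.3363, 0.0861]
tcp_rot: [[0.427, -0.904, 0.002], [-0.904, -0.427, -0.004], [0.004, -0.0, -1.0]]
ft_force: [-0.2, 0.1, -1.2]
width: 0.0158
t 33.0 p [ 0.5126 -0.3363  0.0861] alpha -64.74 tilt [ 0.12 -0.2 ] q [-7.210e-01  4.000e-01  1.553e+00 -1.000e-03  1.184e+00  1.980e+00] F [-0.2  0.1 -1.2] M [ 0.07 -0.09 -0.06] w 0.0158
```

```bash
python3 -m creep '[[-1,[0,-0.002,0.06],[0,0,0]],[-1,[0,0,0.08],[0,0,0]],[-1,[0,0,0.1],[0,0,0]],[-1,[0,0,0.1],[0,0,0]],[-1,[0,0,0.06],[0,0,0]],[-1,[0,0,0],[0,0,0]]]';python3 st.py
```

```text
time_s: 33.75
ee_pos: [0.5151, -0.3395, 0.1951]
tcp_rot: [[0.426, -0.905, 0.008], [-0.904, -0.426, -0.009], [0.012, -0.004, -1.0]]
ft_force: [-0.2, 0.1, -1.6]
width: 0.0157
t 33.75 p [ 0.5151 -0.3395  0.1951] alpha -64.76 tilt [ 0.48 -0.52] q [-7.220e-01  2.940e-01  1.456e+00 -1.000e-03  1.380e+00  1.979e+00] F [-0.2  0.1 -1.6] M [ 0.13 -0.04  0.01] w 0.0157
```

```bash
python3 -m creep '[[-1,[-0.057,0.033,0.01],[0.001,0.001,0.0265]],[-1,[-0.057,0.033,0.01],[0,0,0.0265]],[-1,[-0.057,0.033,0.01],[0,0,0.0265]],[-1,[-0.057,0.033,0.01],[0,0,0.0265]],[-1,[-0.057,0.033,0.01],[0,0,0.0265]],[-1,[-0.057,0.033,0.01],[0,0,0.0265]],[-1,[-0.057,0.033,0.01],[0,0,0.0265]],[-1,[-0.057,0.033,0],[0,0,0.0265]],[-1,[-0.04,0.02,0],[0,0,0.025]],[-1,[0,0,0],[0,0,0]],[-1,[0,0,0],[0,0,0]]]';python3 st.py
```

```text
time_s: 35.12
ee_pos: [0.3829, -0.2625, 0.202]
tcp_rot: [[0.919, 0.393, -0.014], [0.393, -0.92, 0.006], [-0.011, -0.011, -1.0]]
ft_force: [0.3, -0.2, -1.1]
width: 0.0159
t 35.125 p [ 0.3829 -0.2625  0.202 ] alpha 23.14 tilt [-0.81  0.35] q [-0.784 -0.019  1.795 -0.006  1.38   0.384] F [ 0.3 -0.2 -1.1] M [ 0.02 -0.08 -0.04] w 0.0159
```

```bash
python3 -m creep '[[-1,[0.013,-0.015,-0.08],[-0.001,-0.002,-0.0055]],[-1,[0,0,-0.08],[0,0,0]],[-1,[0,0,0],[0,0,0]],[-1,[0,0,0],[0,0,0]]]';python3 st.py;python3 hold.py
python3 - <<'E'
from fit import *
T=wpose();c=shot('wrist','w8');a=cloud(c,T@c['mount']);s=shot('scene','s8')
for n,w in(('w',a),('s',cloud(s))):
    q=near(w,.046,.057,(.3866,-.2662),.0425);print(n,len(q),circ(q[:,:2],cap=np.array((.3866,-.2662))))
E
```

```text
time_s: 35.62
ee_pos: [0.3881, -0.2678, 0.1615]
tcp_rot: [[0.935, 0.354, 0.0], [0.354, -0.935, -0.001], [-0.0, 0.001, -1.0]]
ft_force: [0.3, 0.1, -1.2]
width: 0.0155
t 35.625 p [ 0.3881 -0.2678  0.1615] alpha 20.75 tilt [ 0.02 -0.07] q [-7.870e-01  2.600e-02  1.837e+00 -1.000e-03  1.277e+00  4.210e-01] F [ 0.3  0.1 -1.2] M [ 0.04  0.02 -0.04] w 0.0155
wrist 3321 0.15176510613416774 [ 0.3885 -0.2673  0.0335] tcp [ 0.3881 -0.2678  0.1615]
scene 301 0.15352785437468652 [ 0.3868 -0.2661  0.0326] tcp [ 0.3881 -0.2678  0.1615]
w 1891 [ 0.387  -0.2659  0.0397]
s 536 [ 0.3852 -0.2648  0.0392]
```

View pics/w8.png

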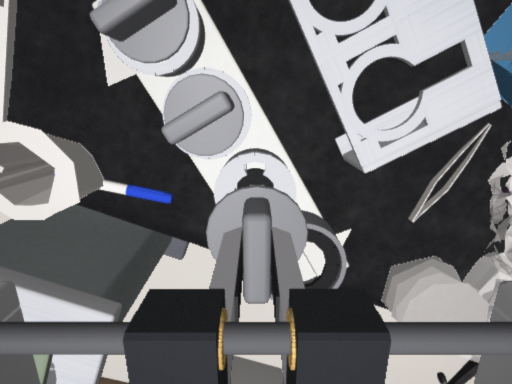

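```bash
python3 -m creep '[[-1,[-0.006,0.005,-0.06],[0,0,0.001]],[-1,[0,0,-0.07],[0,0,0]],[-1,[0,0,-0.05],[0,0,0]],[-1,[0,0,0],[0,0,0]]]';python3 st.py
```

```text
time_s: 36.33
ee_pos: [0.3862, -0.2662, 0.1144]
tcp_rot: [[0.932, 0.361, 0.001], [0.361, -0.932, -0.002], [0.0, 0.003, -1.0]]
ft_force: [-0.7, 0.2, -1.2]
width: 0.0159
t 36.325 p [ 0.3862 -0.2662  0.1144] alpha 21.18 tilt [ 0.07 -0.12] q [-7.880e-01  7.900e-02  1.889e+00 -1.000e-03  1.171e+00  4.140e-01] F [-0.7  0.2 -1.2] M [0.04 0.01 0.03] w 0.0159
```

```bash
python3 -m creep '[[-1,[0,0,-0.035],[0,0,0]],[-1,[0,0,-0.04],[0,0,0]],[-1,[0,0,-0.03],[0,0,0]],[-1,[0,0,0],[0,0,0]]]';python3 st.py;python3 -m creep '[[-1,[0,0,-0.024],[0,0,0]],[-1,[0,0,-0.022],[0,0,0]],[-1,[0,0,0],[0,0,0]]]';python3 st.py
```

```text
time_s: 36.83
ee_pos: [0.3869, -0.2667, 0.0873]
tcp_rot: [[0.932, 0.361, 0.003], [0.361, -0.932, -0.003], [0.001, 0.004, -1.0]]
ft_force: [0.4, 0.0, -1.6]
width: 0.0156
t 36.825 p [ 0.3869 -0.2667  0.0873] alpha 21.18 tilt [ 0.15 -0.19] q [-0.788  0.119  1.91  -0.     1.108  0.414] F [ 0.4  0.  -1.6] M [ 0.05 -0.01  0.03] w 0.0156
time_s: 37.2
ee_pos: [0.3872, -0.267, 0.0781]
tcp_rot: [[0.932, 0.362, 0.002], [0.362, -0.932, -0.003], [0.001, 0.004, -1.0]]
ft_force: [-2.8, 2.5, 9.4]
width: 0.016
t 37.2 p [ 0.3872 -0.267   0.0781] alpha 21.2 tilt [ 0.13 -0.18] q [-7.880e-01  1.340e-01  1.915e+00 -1.000e-03  1.088e+00  4.140e-01] F [-2.8  2.5  9.4] M [0.78 0.67 0.04] w 0.016
```

```bash
python3 -m creep '[[-1,[-0.002,0.002,-0.003],[0,0,0]],[-1,[0,0,-0.003],[0,0,-0.027]],[-1,[0,0,-0.004],[0,0,-0.027]],[-1,[-0.002,0.001,-0.004],[0,0,-0.027]],[-1,[0,0,0],[0,0,0]]]';python3 st.py;python3 -m creep '[[-1,[-0.004,0.002,-0.006],[0,0,-0.02]],[-1,[0,0,-0.004],[0,0,-0.025]],[-1,[0,0,-0.003],[0,0,-0.025]],[-1,[0,0,0],[0,0,0]]]';python3 st.py
```

```text
time_s: 37.83
ee_pos: [0.3888, -0.2684, 0.0807]
tcp_rot: [[0.988, -0.155, 0.003], [-0.155, -0.988, -0.009], [0.005, 0.008, -1.0]]
ft_force: [-2.0, 2.5, 5.1]
width: 0.0156
t 37.825 p [ 0.3888 -0.2684  0.0807] alpha -8.91 tilt [ 0.2  -0.49] q [-0.785  0.132  1.912 -0.004  1.09   0.943] F [-2.   2.5  5.1] M [0.59 0.59 0.01] w 0.0156
time_s: 38.33
ee_pos: [0.389, -0.2681, 0.081]
tcp_rot: [[0.82, -0.573, 0.001], [-0.572, -0.82, -0.01], [0.007, 0.008, -1.0]]
ft_force: [-2.1, 0.8, 1.2]
width: 0.0156
t 38.325 p [ 0.389  -0.2681  0.081 ] alpha -34.92 tilt [ 0.05 -0.58] q [-0.782  0.132  1.91  -0.007  1.091  1.402] F [-2.1  0.8  1.2] M [ 0.31  0.34 -0.01] w 0.0156
```

```bash
python3 -m creep '[[-1,[-0.004,0,-0.003],[0,0,-0.012]],[-1,[0,0,-0.002],[0,0,-0.012]],[-1,[0,0,0],[0,0,-0.012]],[-1,[0,0,0],[0,0,0]]]';python3 st.py;python3 -m creep '[[-1,[0,0,0],[0.002,0,0.017]],[-1,[0,0,0.002],[0,0,0]],[-0.3,[0,0,0],[0,0,0]],[-0.3,[0,0,0],[0,0,0]],[-0.3,[0,0,0],[0,0,0]]]';python3 st.py; python3 -m creep '[[-0.3,[0,0,0.08],[0,0,0]],[-0.3,[0,0,0.12],[0,0,0]],[-0.3,[0,0,0.16],[0,0,0]],[-0.3,[0,0,0.16],[0,0,0]],[-0.3,[0,0,0.16],[0,0,0]],[-0.3,[0,0,0],[0,0,0]]]';python3 st.py;python3 chk.py w9
```

```text
time_s: 38.83
ee_pos: [0.3888, -0.2689, 0.0811]
tcp_rot: [[0.675, -0.737, -0.001], [-0.737, -0.675, -0.014], [0.01, 0.01, -1.0]]
ft_force: [0.2, 0.9, -1.4]
width: 0.0162
t 38.825 p [ 0.3888 -0.2689  0.0811] alpha -47.52 tilt [-0.04 -0.81] q [-0.781  0.132  1.91  -0.012  1.09   1.625] F [ 0.2  0.9 -1.4] M [ 0.21 -0.11  1.17] w 0.0162
time_s: 39.45
ee_pos: [0.3893, -0.2697, 0.0814]
tcp_rot: [[0.75, -0.661, 0.002], [-0.661, -0.75, -0.003], [0.003, 0.001, -1.0]]
ft_force: [0.4, 0.7, -0.0]
width: 0.0327
t 39.45 p [ 0.3893 -0.2697  0.0814] alpha -41.4 tilt [ 0.09 -0.17] q [-7.880e-01  1.360e-01  1.905e+00 -1.000e-03  1.097e+00  1.506e+00] F [ 0.4  0.7 -0. ] M [ 0.13  0.03 -0.06] w 0.0327
time_s: 40.2
ee_pos: [0.3885, -0.2687, 0.2567]
tcp_rot: [[0.748, -0.663, 0.002], [-0.663, -0.748, -0.003], [0.003, 0.001, -1.0]]
ft_force: [-0.9, 0.7, -0.5]
width: 0.0334
t 40.2 p [ 0.3885 -0.2687  0.2567] alpha -41.55 tilt [ 0.11 -0.17] q [-7.880e-01 -5.700e-02  1.717e+00 -1.000e-03  1.478e+00  1.508e+00] F [-0.9  0.7 -0.5] M [0.08 0.01 0.01] w 0.0334
w A 1373 [ 0.4961 -0.134   0.0334] flange z 0.07150723177660079 bar 140.39121182476785 [ 0.4963 -0.1365  0.1058] 815
w B 1535 [ 0.4404 -0.1996  0.0333] flange z 0.07143445111581376 bar 140.5992817929262 [ 0.4409 -0.2014  0.1063] 742
w C 1712 [ 0.3884 -0.2675  0.0333] flange z 0.0713830569047261 bar 140.59600441347914 [ 0.3896 -0.2685  0.1067] 708
s A 397 [ 0.4949 -0.1327  0.0325] flange z 0.07347293136499389 bar 140.92563187932052 [ 0.4931 -0.1302  0.1076] 155
s B 373 [ 0.4391 -0.1981  0.0324] flange z 0.07315201972962382 bar 140.99189824737633 [ 0.4379 -0.1959  0.1074] 158
s C 351 [ 0.3872 -0.2665  0.0325] flange z 0.07320017605771156 bar 140.3220930374648 [ 0.3857 -0.2634  0.1072] 160
```

View pics/w9.png

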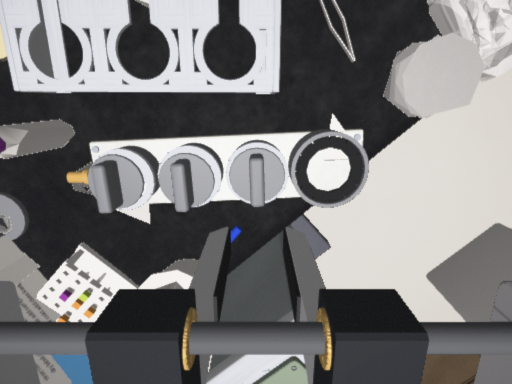

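Run:
```python
from fit import *
T=wpose();c=shot('wrist');a=cloud(c,T@c['mount'])
for r in (.052,.053):
    q=near(a,.045,.058,(.329,-.3375),.058);
o=circ(q[:,:2]);print('trap',o,len(q), inner(q[:,:2],o[:2]))
s=shot('scene','s10');sd=shot('side','side10')
ws=cloud(s);wd=cloud(sd)
q=near(ws,.045,.058,(.329,-.3375),.058);print(len(q))
if len(q)>100:print(circ(q[:,:2]))
D=np.load('w2.npz');w=cloud(dict(depth=D['d'],K=D['K']),D['P'])
al=np.vstack([ws.reshape(-1,3),wd.reshape(-1,3),w.reshape(-1,3)]);al=al[np.isfinite(al[:,0])]
xs=np.arange(.3,.8,.02);ys=np.arange(.26,-.13,-.02)
print('y   ',' '.join('%4d'%(y*1000) for y in ys))
for x in xs[::-1]:
    r=[]
    for y in ys:
        k=(abs(al[:,0]-x)<.01)&(abs(al[:,1]-y)<.01)&(al[:,2]<.7)
        r.append('%4d'%(1000*np.percentile(al[k,2],98)) if k.sum()>1 else '   .')
    print('%4d'%(x*1000),' '.join(r))
for n,cc,p in(('scene',s,None),):
    for r in imaging.spot_point('lid_grip',cc)[:2]: print(r['pixel'],r['p'],xyz(cc,r['pixel']))
B=near(ws,.042,.06,(.558,.04),.05);print(len(B),B.mean(0) if len(B) else 0)
```

```text
trap [ 0.3289 -0.3373  0.0491] 3325 [ 0.3289 -0.3375  0.0285]
745
[ 0.3287 -0.3362  0.0484]
y     260  240  220  200  180  160  140  120  100   80   60   40   20    0  -19  -39  -59  -79  -99 -119
 780  240  241  240  373  374  370  374  579  581  574  374  374  374  374  375  373  374  375  375  374
 760  127    .    4  498  513  452  450   30   28   25  117  143  141  149  149    .    0    4    9   10
 740  187  473  492  494  502  452  448  152  159   33  110  116  124  190  212  210    3    3    8    9
 720  212  420  425  387  432  331   13  156  157   16    9    3  121  150  151  202  203    3    9    8
 700  127  268  270    4  287    3  148  120   52   36    3    3    3  110  110   69    3    3    3    7
 680    .    5  199    4    4    3  149  130   90   36   20   21   16    3    3    3    3    3    3    3
 660   74    .    5    4    4    4  148  129   91   34  101  101   17    3    3    3    3    3    3    3
 640   77   70   49    4    4    3  192  128   88   30  101  101   19    3    4    3    3    3    3   27
 620   77   73   41    4    3    4  204  165  105   50   20   1
[... 1091 characters left out ...]

 400   73   40  175  172  205  162  105   67   34   73   62   73   57   51    3    3    4    3    3    3
 380   66    .    3  206  197  145   89   67   63   57   57   74   57   55    3   78   79   79   77    1
 360   66    .    .  205  179  128   74   67   67   57   71   70   71   55   76   79   79  115   79   15
 340   66    .    .  204  163  107   68   69   67   74   75   74   73   70   78   80  126   75   80  615
 320   66    .    .    .   37   67   68   68   67   72   73   71   71   69    3   80   80   80  614  632
 300   67    .    0    .   18   67   68   67   50   65   70   63   56   55    4   80   80   81  636  639
[186.5, 266.5] 0.92 [0.5615 0.0705 0.0501]
150 [0.5782 0.0685 0.0503]
```

View pics/s10.png

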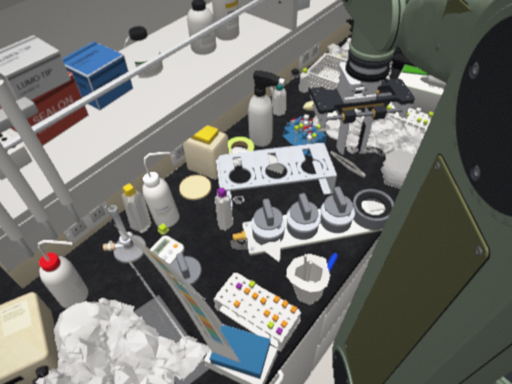

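Run:
```python
import cv2
s=cv2.imread('pics/s10.png');cv2.imwrite('pics/s10z.png',cv2.resize(s[190:384,90:310],None,fx=3.4,fy=3.0,interpolation=cv2.INTER_CUBIC)[:600,:800])
s=cv2.imread('pics/side10.png');cv2.imwrite('pics/sd10z.png',cv2.resize(s[150:330,90:370],None,fx=2.8,fy=2.8,interpolation=cv2.INTER_CUBIC))
```

```text
(no output)
```

View pics/s10z.png

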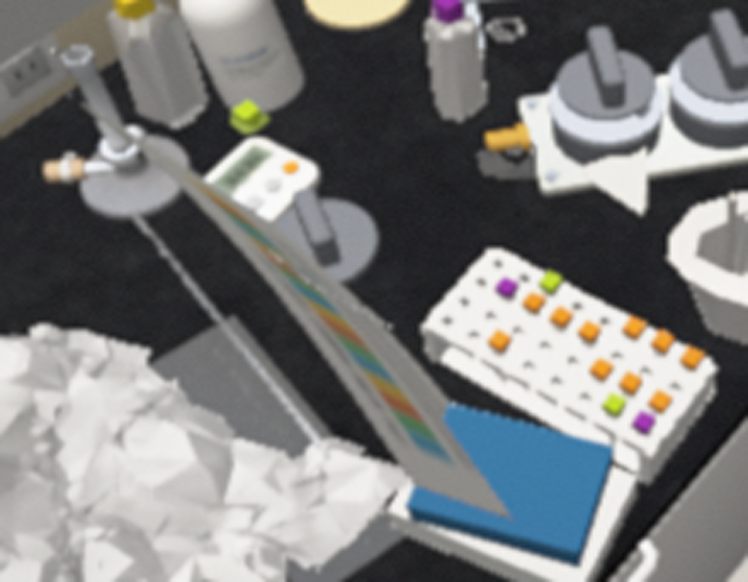

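View pics/sd10z.png

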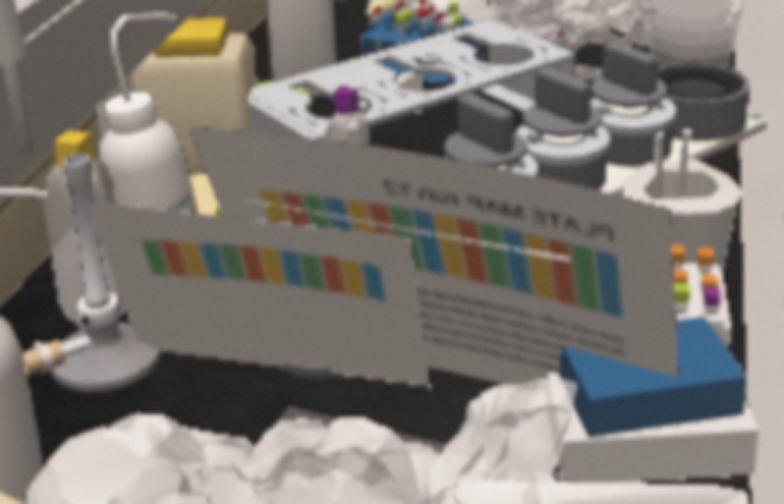

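```bash
python3 -m creep '[[0,[0,0,0.15],[0,0,0]],[0,[0,0,0.15],[0,0,0]],[0,[0,0,0.15],[0,0,0.02]],[0,[0,0,0.15],[0,0,0.02]],[0,[0.05,0.1,0.02],[0,0,0.02]],[0,[0.05,0.1,0.02],[0,0,0.02]],[0,[0.05,0.1,0.02],[0,0,0.02]],[0,[0.05,0.1,0.02],[0,0,0.02]],[0,[0.05,0.1,0.02],[0,0,0.02]],[0,[0.05,0.1,0.02],[0,0,0.02]],[0,[0.05,0.1,0.02],[0,0,0.02]],[0,[0.05,0.1,0.02],[0,0,0.02]],[0,[0.05,0.1,0],[0,0,0.02]],[0,[0,0,0],[0,0,0]]]';python3 st.py
python3 - <<'E'
from fit import *
T=wpose();c=shot('wrist','w10');P=T@c['mount'];a=cloud(c,P)
np.savez('w10.npz',P=P,d=c['depth'],p=c['pixels'],K=c['K'])
for r in imaging.spot_point('lid_grip',c)[:2]: print(r['pixel'],r['p'],xyz(c,r['pixel'],pose=P))
E
```

```text
time_s: 42.25
ee_pos: [0.4964, -0.0309, 0.4252]
tcp_rot: [[0.764, 0.644, -0.042], [0.643, -0.765, -0.016], [-0.043, -0.015, -0.999]]
ft_force: [-1.1, -0.9, -0.6]
width: 0.0466
t 42.25 p [ 0.4964 -0.0309  0.4252] alpha 40.1 tilt [-2.43 -0.94] q [-0.219 -0.007  1.335 -0.026  1.852  0.646] F [-1.1 -0.9 -0.6] M [-0.02 -0.03  0.02] w 0.0466
[249.6, 66.3] 0.95 [0.5804 0.0622 0.049 ]
[386.6, 245.9] 0.58 [ 0.4965 -0.3859  0.0066]
```

View pics/w10.png

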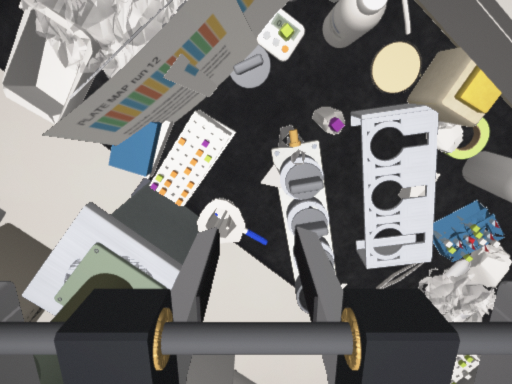

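```bash
cat > pan.py <<'E'
from fit import *
D=np.load('w10.npz');w=cloud(dict(depth=D['d'],K=D['K']),D['P'])
s=shot('scene');sd=shot('side')
im=D['p'][0:160,30:330];cv2.imwrite('pics/w10z.png',cv2.resize(im[:,:,::-1],None,fx=2.6,fy=2.6,interpolation=cv2.INTER_CUBIC))
for n,a in(('w',w),('s',cloud(s)),('sd',cloud(sd))):
    L=near(a,.003,.017,(.575,.06),.06); B=near(a,.040,.058,(.578,.066),.04)
    print(n,'disc',len(L),circ(L[:,:2]) if len(L)>80 else '')
    if len(B)>20:
        d=B[:,:2]-B[:,:2].mean(0);ev=np.linalg.eigh(d.T@d)[1][:,1];print(' bar',B.mean(0),np.rad2deg(np.arctan2(ev[1],ev[0])),len(B),cv2.minAreaRect((B[:,:2]*1000).astype(np.float32)))
    # panel: points z>.06 in region
    for x0 in np.arange(.40,.72,.03):
        k=(abs(a[...,0]-x0)<.008)&(a[...,1]>.06)&(a[...,1]<.22)&(a[...,2]>.015)&(a[...,2]<.22)
        q=a[k]
        if len(q)<5: continue
        o=q[np.argsort(q[:,2])]
        print('  x%.2f'%x0,len(q),' '.join('(%.3f,%.3f)'%(p[1],p[2]) for p in o[::max(1,len(o)//8)]))
E
python3 pan.py
```

```text
w disc 1101 [0.5951 0.0572 0.0375]
 bar [0.5815 0.0772 0.0487] 132.32582972332864 511 ((578.5942993164062, 77.69612121582031), (43.75278091430664, 59.443721771240234), 76.77850341796875)
  x0.40 943 (0.109,0.015) (0.066,0.052) (0.126,0.063) (0.140,0.082) (0.153,0.117) (0.168,0.146) (0.172,0.170) (0.182,0.186) (0.189,0.205)
  x0.43 924 (0.111,0.015) (0.082,0.052) (0.123,0.057) (0.140,0.096) (0.149,0.127) (0.158,0.153) (0.205,0.173) (0.171,0.189) (0.179,0.206)
  x0.46 1024 (0.061,0.015) (0.060,0.047) (0.066,0.055) (0.127,0.090) (0.142,0.124) (0.151,0.153) (0.159,0.173) (0.165,0.189)
  x0.49 890 (0.096,0.015) (0.110,0.052) (0.124,0.090) (0.136,0.122) (0.136,0.145) (0.149,0.164) (0.155,0.177) (0.158,0.193) (0.163,0.207)
  x0.52 1057 (0.091,0.015) (0.217,0.046) (0.111,0.075) (0.123,0.110) (0.133,0.139) (0.141,0.160) (0.186,0.174) (0.152,0.192) (0.159,0.209)
  x0.55 1083 (0.087,0.015) (0.216,0.041) (0.104,0.068) (0.116,0.103) (0.127,0.132) (0.135,0.156) (0.142,0.174) (0.149,0.191) (0.153,0.206)
  x0.58 1145 (0.083,0.015) (0.094,0.045) (0.097,0.058) (0.110,0.095) (0.120,0.125) (0.129,0.151)
[... 3093 characters left out ...]
144,0.187) (0.153,0.208)
  x0.58 688 (0.102,0.015) (0.113,0.045) (0.124,0.075) (0.133,0.102) (0.142,0.129) (0.146,0.143) (0.133,0.164) (0.137,0.185)
  x0.61 691 (0.101,0.015) (0.110,0.038) (0.120,0.069) (0.130,0.098) (0.137,0.125) (0.123,0.141) (0.125,0.159) (0.136,0.183) (0.144,0.206)
  x0.64 389 (0.102,0.016) (0.106,0.034) (0.112,0.053) (0.118,0.071) (0.125,0.087) (0.132,0.104) (0.136,0.119) (0.141,0.134) (0.146,0.148)
  x0.67 387 (0.098,0.015) (0.105,0.035) (0.112,0.053) (0.118,0.070) (0.123,0.088) (0.129,0.104) (0.133,0.120) (0.140,0.135) (0.144,0.149)
  x0.70 345 (0.096,0.015) (0.102,0.032) (0.109,0.051) (0.115,0.069) (0.122,0.085) (0.127,0.101) (0.133,0.119) (0.140,0.136) (0.142,0.150)
```

View pics/w10z.png

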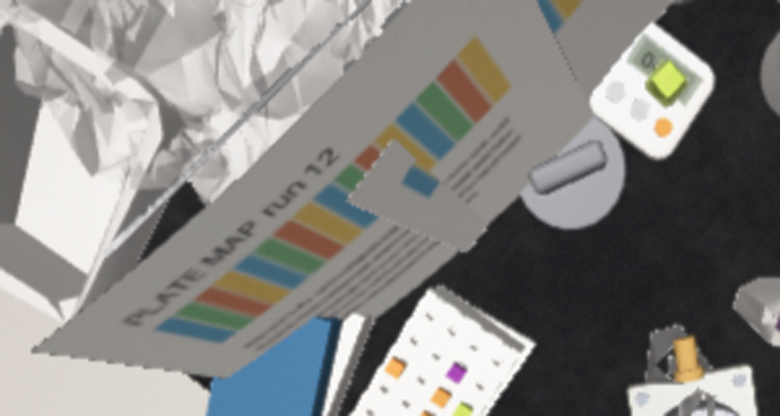

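```bash
cat > lid.py <<'E'
from fit import *
def lidfit(a,c0=(.577,.06),panel=True):
    yp=.083-.145*(a[...,0]-.58)+.344*(a[...,2]-.015) if panel else 9
    a=a[(a[...,1]<yp-.006)]
    L=near(a,.004,.0145,c0,.055);B=near(a,.040,.056,c0,.04)
    out=[]
    if len(L)>60: out.append(('disc',circ(L[:,:2]),len(L)))
    if len(B)>20:
        d=B[:,:2]-np.median(B[:,:2],0);d=d[np.hypot(*d.T)<.03];ev=np.linalg.eigh(d.T@d)[1][:,1];out.append(('bar',B.mean(0),np.rad2deg(np.arctan2(ev[1],ev[0])),len(B),cv2.minAreaRect((B[:,:2]*1000).astype(np.float32))))
    return out
if __name__=='__main__':
    D=np.load('w10.npz');w=cloud(dict(depth=D['d'],K=D['K']),D['P'])
    for r in lidfit(w):print(r)
    s=shot('scene')
    for r in lidfit(cloud(s)):print(r)
E
python3 lid.py
```

```text
('disc', array([0.5849, 0.0704, 0.041 ]), 745)
('bar', array([0.5813, 0.0668, 0.0486]), np.float64(152.95767452385851), 315, ((581.3677368164062, 67.19815826416016), (16.027368545532227, 49.52579116821289), 62.77461242675781))
('disc', array([0.5715, 0.0549, 0.0325]), 358)
('bar', array([0.5779, 0.0689, 0.0499]), np.float64(152.9347285057545), 153, ((579.547119140625, 67.72112274169922), (15.96877384185791, 49.399288177490234), 63.04140853881836))
```

```bash
python3 -m creep '[[0.28,[0.06,0.07,-0.03],[0,0,0.02]],[0.28,[0.06,0.07,-0.03],[0.005,0,0.02]],[0.28,[0.06,0.07,-0.03],[0.01,-0.006,0.02]],[0.28,[0.06,0.07,-0.03],[0.01,-0.006,0.02]],[0.28,[0.06,0.06,-0.03],[0.012,-0.006,0]],[0.28,[0,0,0],[0,0,0]],[0.28,[0,0,0],[0,0,0]]]' 40;python3 st.py
```

```text
time_s: 43.38
ee_pos: [0.5719, 0.0473, 0.3894]
tcp_rot: [[0.351, 0.934, 0.064], [0.911, -0.357, 0.207], [0.216, -0.014, -0.976]]
ft_force: [0.1, -0.3, -0.1]
width: 0.06
t 43.375 p [0.5719 0.0473 0.3894] alpha 68.91 tilt [ 3.68 11.86] q [-0.2    0.078  1.333  0.219  1.705  0.199] F [ 0.1 -0.3 -0.1] M [-0.12 -0.02 -0.01] w 0.06
```

```bash
python3 -m creep '[[0.28,[0.03,0.06,0],[0.003,-0.003,0.001]],[0.28,[0,0.005,-0.18],[0,0,0]],[0.28,[0,0,-0.18],[0,0,0]],[0.28,[0,0,-0.18],[0,0,0]],[0.28,[0,0,-0.18],[0,0,0]],[0.28,[0,0,-0.12],[0,0,0]],[0.28,[0,0,0],[0,0,0]],[0.28,[0,0,0],[0,0,0]]]';python3 st.py
```

```text
time_s: 44.38
ee_pos: [0.5829, 0.0691, 0.1818]
tcp_rot: [[0.334, 0.938, 0.098], [0.91, -0.347, 0.227], [0.247, 0.014, -0.969]]
ft_force: [0.4, 0.5, -0.7]
width: 0.0602
t 44.375 p [0.5829 0.0691 0.1818] alpha 69.87 tilt [ 5.62 12.99] q [-0.173  0.183  1.642  0.255  1.266  0.11 ] F [ 0.4  0.5 -0.7] M [-0.13 -0.   -0.05] w 0.0602
```

```bash
python3 -m creep '[[0.28,[-0.014,-0.014,-0.08],[0,0,0]],[0.28,[0,0,-0.12],[0,0,0]],[0.28,[0,0,-0.12],[0,0,0]],[0.28,[0,0,-0.1],[0,0,0]],[0.28,[0,0,0],[0,0,0]],[0.28,[0,0,0],[0,0,0]]]';python3 st.py; python3 -c "
from h import *
shot('wrist','w11');shot('side','sd11');s=shot('scene','s11')
"
```

```text
time_s: 45.12
ee_pos: [0.592, 0.0649, 0.0908]
tcp_rot: [[0.326, 0.937, 0.127], [0.911, -0.347, 0.223], [0.253, 0.043, -0.966]]
ft_force: [0.4, 0.3, 0.2]
width: 0.0602
t 45.125 p [0.592  0.0649 0.0908] alpha 70.34 tilt [ 7.26 12.8 ] q [-0.179  0.29   1.721  0.281  1.061  0.041] F [0.4 0.3 0.2] M [-0.16  0.02 -0.03] w 0.0602
```

View pics/w11.png

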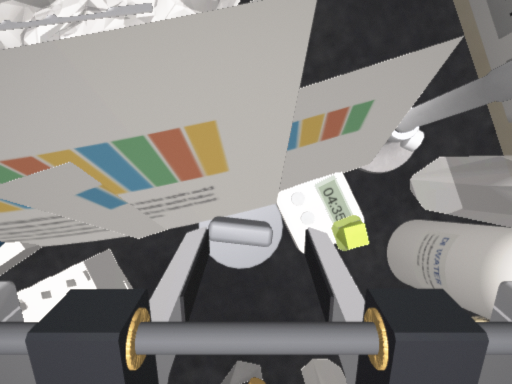

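View pics/s11.png

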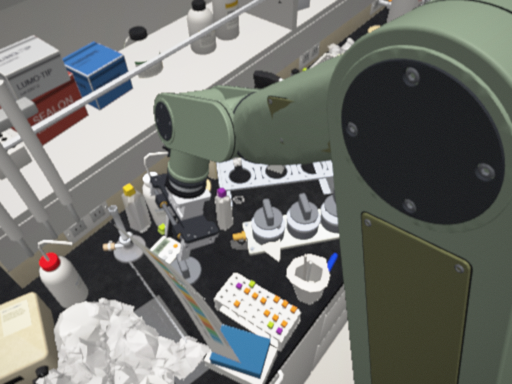

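```bash
python3 -m creep '[[0.28,[-0.05,0.005,0],[0.0005,0.007,0]],[0.28,[0,0,0],[0,0,0]],[0.28,[0,0,0],[0,0,0]]]';python3 st.py
python3 - <<'E'
from lid import *
T=wpose();c=shot('wrist','w12');a=cloud(c,T@c['mount'])
for r in lidfit(a): print(r)
E
```

```text
time_s: 45.65
ee_pos: [0.5806, 0.0659, 0.0929]
tcp_rot: [[0.336, 0.938, 0.087], [0.91, -0.347, 0.226], [0.242, 0.004, -0.97]]
ft_force: [0.6, -0.2, 0.2]
width: 0.06
t 45.65 p [0.5806 0.0659 0.0929] alpha 69.77 tilt [ 5.01 12.93] q [-0.178  0.289  1.713  0.269  1.107  0.059] F [ 0.6 -0.2  0.2] M [-0.19 -0.06 -0.03] w 0.06
('disc', array([0.5802, 0.063 , 0.0342]), 2080)
('bar', array([0.5819, 0.0678, 0.0484]), np.float64(152.89314917850473), 1308, ((581.6431274414062, 67.08021545410156), (16.165740966796875, 49.96222686767578), 62.983489990234375))
```

```bash
python3 -m creep '[[0.28,[-0.005,0,-0.09],[0,0,0]],[0.28,[-0.008,0,-0.08],[0,0.001,0]],[0.28,[0,0,0],[0,0,0]]]';python3 st.py
```

```text
time_s: 46.08
ee_pos: [0.5781, 0.0658, 0.0498]
tcp_rot: [[0.337, 0.938, 0.083], [0.91, -0.347, 0.225], [0.24, -0.0, -0.971]]
ft_force: [-1.4, 0.7, 0.5]
width: 0.0604
t 46.075 p [0.5781 0.0658 0.0498] alpha 69.7 tilt [ 4.78 12.92] q [-0.178  0.348  1.74   0.28   1.028  0.034] F [-1.4  0.7  0.5] M [-0.12  0.01  0.07] w 0.0604
```

```bash
python3 -m creep '[[0.28,[0.006,0.001,-0.05],[0,0,0]],[0.28,[0,0,-0.04],[0,0,0]],[0.28,[0,0,0],[0,0,0]]]';python3 st.py
```

```text
time_s: 46.45
ee_pos: [0.5806, 0.066, 0.0264]
tcp_rot: [[0.336, 0.938, 0.085], [0.91, -0.347, 0.225], [0.241, 0.001, -0.971]]
ft_force: [0.1, -0.4, -0.7]
width: 0.0603
t 46.45 p [0.5806 0.066  0.0264] alpha 69.72 tilt [ 4.86 12.91] q [-0.177  0.388  1.744  0.288  0.984  0.02 ] F [ 0.1 -0.4 -0.7] M [-0.15 -0.03 -0.02] w 0.0603
```

No contact; close at moderate force.

```bash
python3 -m creep '[[-1,[0,0,0],[0,0,0]],[-1,[0,0,0],[0,0,0]],[-1,[0,0,0],[0,0,0]],[-1,[0,0,0],[0,0,0]]]' 15;python3 st.py; python3 -c "
from h import *
shot('wrist','w13')"
```

```text
time_s: 46.95
ee_pos: [0.5808, 0.0659, 0.0269]
tcp_rot: [[0.336, 0.938, 0.085], [0.911, -0.347, 0.225], [0.241, 0.002, -0.971]]
ft_force: [-0.5, -0.4, -1.3]
width: 0.0507
t 46.95 p [0.5808 0.0659 0.0269] alpha 69.74 tilt [ 4.89 12.89] q [-0.177  0.387  1.744  0.288  0.984  0.02 ] F [-0.5 -0.4 -1.3] M [-0.23 -0.02  0.  ] w 0.0507
```

View pics/w13.png

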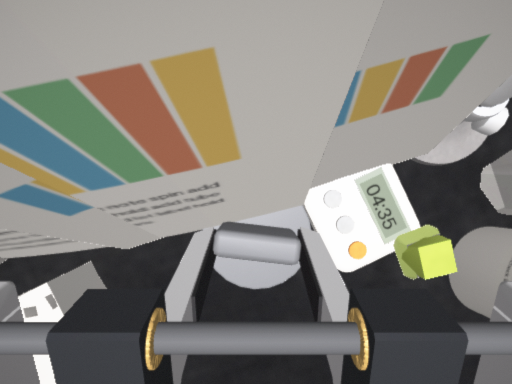

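```bash
python3 -m creep '[[-1,[0,-0.04,0.004],[0,0,0]],[-1,[0,-0.05,0.002],[0,0,0]],[-1,[0,-0.05,0.002],[0,0,0]],[-1,[0,-0.05,0.002],[0,0,0]],[-1,[0,-0.05,0.002],[0,0,0]],[-1,[0,0,0],[0,0,0]]]' 35;python3 st.py
python3 - <<'E'
from lid import *
T=wpose();c=shot('wrist','w14');a=cloud(c,T@c['mount'])
for r in lidfit(a,(T[0,3],T[1,3]),False): print(r)
E
```

```text
time_s: 47.75
ee_pos: [0.5812, 0.0001, 0.0303]
tcp_rot: [[0.337, 0.937, 0.087], [0.91, -0.348, 0.224], [0.24, 0.003, -0.971]]
ft_force: [-0.4, -0.0, -0.9]
width: 0.0498
t 47.75 p [5.812e-01 1.000e-04 3.030e-02] alpha 69.66 tilt [ 4.97 12.83] q [-0.293  0.391  1.73   0.285  1.021 -0.087] F [-0.4 -0.  -0.9] M [-0.17  0.   -0.02] w 0.0498
('disc', array([0.5824, 0.0016, 0.0375]), 5585)
('bar', array([0.5826, 0.0026, 0.0512]), np.float64(155.76616736389218), 3272, ((581.376953125, -0.5372238159179688), (24.840295791625977, 74.19515991210938), 69.6725845336914))
```

View pics/w14.png

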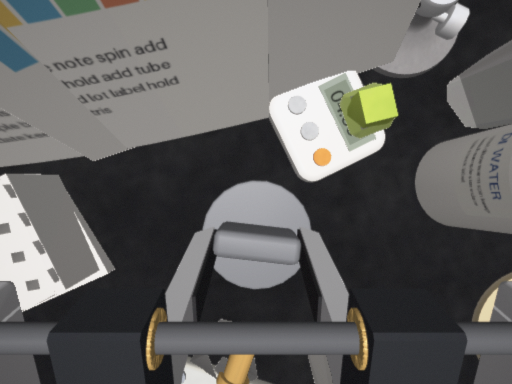

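```bash
python3 -m creep '[[-1,[0,0,0.04],[0,0,0]],[-1,[0,0,0.08],[0,0,0]],[-1,[0,0,0.12],[0,0,0]],[-1,[0,0,0.12],[0,0,0]],[-1,[0,0,0.14],[0,0,0]],[-1,[0,0,0.14],[0,0,0]],[-1,[0,0,0.14],[0,0,0]],[-1,[0,0,0],[0,0,0]]]';python3 st.py; python3 -c "
from h import *
shot('wrist','w15');shot('scene','s15')"
```

```text
time_s: 48.8
ee_pos: [0.5789, 0.0056, 0.2351]
tcp_rot: [[0.331, 0.94, 0.086], [0.912, -0.342, 0.226], [0.241, 0.004, -0.97]]
ft_force: [0.8, 0.1, -1.8]
width: 0.0505
t 48.8 p [0.5789 0.0056 0.2351] alpha 70.04 tilt [ 4.93 12.92] q [-0.286  0.147  1.57   0.246  1.41   0.025] F [ 0.8  0.1 -1.8] M [-0.2  -0.04 -0.01] w 0.0505
```

View pics/w15.png

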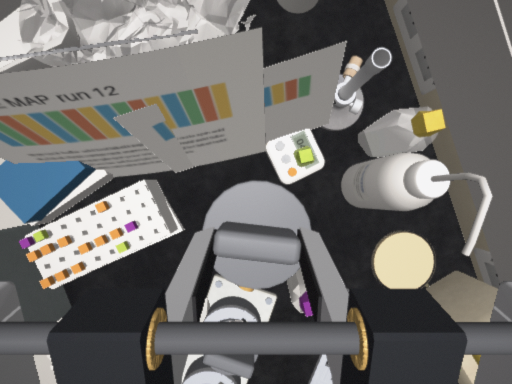

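View pics/s15.png

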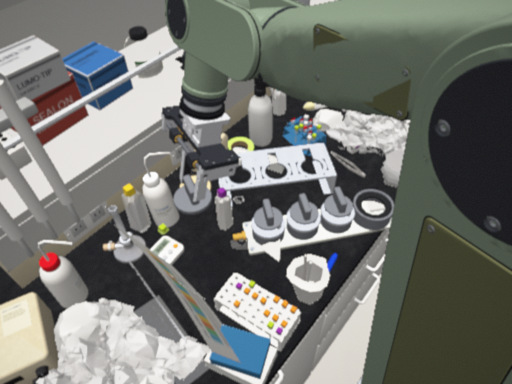

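```bash
python3 -m creep '[[-1,[-0.06,-0.08,0.01],[0,0,0]],[-1,[-0.1,-0.14,0],[0,0,0]],[-1,[-0.1,-0.14,0],[0,0,0]],[-1,[-0.1,-0.14,0],[0,0,0]],[-1,[-0.1,-0.14,0],[0,0,0]],[-1,[-0.1,-0.14,0],[0,0,0]],[-1,[-0.1,-0.14,0],[0,0,0]],[-1,[-0.1,-0.14,0],[0,0,0]],[-1,[-0.1,-0.14,0],[0,0,0]],[-1,[0,0,0],[0,0,0]],[-1,[0,0,0],[0,0,0]]]';python3 st.py
```

```text
time_s: 50.28
ee_pos: [0.3411, -0.2894, 0.2057]
tcp_rot: [[0.339, 0.94, 0.043], [0.905, -0.338, 0.258], [0.257, -0.049, -0.965]]
ft_force: [0.2, 0.0, -2.1]
width: 0.0503
t 50.275 p [ 0.3411 -0.2894  0.2057] alpha 69.49 tilt [ 2.44 14.76] q [-1.031  0.055  1.737  0.17   1.554 -0.7  ] F [ 0.2  0.  -2.1] M [-0.24  0.03 -0.05] w 0.0503
```

```bash
python3 -m creep '[[-1,[-0.03,-0.1,0],[-0.005,-0.007,0]],[-1,[-0.02,-0.09,0],[0,0,0]],[-1,[0,0,0],[0,0,0]],[-1,[0,0,0],[0,0,0]]]';python3 st.py
```

```text
time_s: 50.78
ee_pos: [0.3302, -0.3335, 0.2033]
tcp_rot: [[0.323, 0.943, 0.083], [0.913, -0.333, 0.234], [0.248, 0.0, -0.969]]
ft_force: [-0.7, 0.4, -1.8]
width: 0.0503
t 50.775 p [ 0.3302 -0.3335  0.2033] alpha 70.54 tilt [ 4.75 13.41] q [-1.109  0.084  1.709  0.18   1.526 -0.794] F [-0.7  0.4 -1.8] M [-0.21 -0.02  0.01] w 0.0503
```

```bash
python3 -m creep '[[-1,[-0.01,-0.024,-0.06],[-0.0014,0,0]],[-1,[0,0,-0.12],[0,0,0]],[-1,[0,0,-0.12],[0,0,0]],[-1,[0,0,-0.04],[0,0,0]],[-1,[0,0,0],[0,0,0]],[-1,[0,0,0],[0,0,0]]]';python3 st.py
cat > lidc.py <<'E'
from fit import *
import sys
T=wpose();c=shot('wrist',sys.argv[1]);a=cloud(c,T@c['mount']);s=shot('scene',sys.argv[1]+'s')
z=T[2,3]-.027+.010
for n,w in(('w',a),('s',cloud(s))):
    L=near(w,z-.006,z+.006,T[:2,3],.044);
    if len(L)>60:
        o=circ(L[:,:2]);print(n,'disc',o,len(L))
        q=L[np.hypot(L[:,0]-o[0],L[:,1]-o[1])<.036];A=np.c_[q[:,:2]-o[:2],np.ones(len(q))];k=np.linalg.lstsq(A,q[:,2],rcond=None)[0];print('  slope deg',np.degrees(k[:2]),'top z',k[2])
    q=near(w,.047,.058,(.329,-.3374),.056);q=q[np.hypot(q[:,0]-.329,q[:,1]+.3374)>.042]
    if len(q)>60: print(n,'trap',circ(q[:,:2],cap=np.array((.329,-.3374))),len(q))
E
python3 lidc.py w16
```

```text
time_s: 51.52
ee_pos: [0.3285, -0.3382, 0.1145]
tcp_rot: [[0.32, 0.944, 0.082], [0.917, -0.33, 0.225], [0.239, 0.003, -0.971]]
ft_force: [0.4, -0.1, -0.1]
width: 0.0504
t 51.525 p [ 0.3285 -0.3382  0.1145] alpha 70.78 tilt [ 4.7  12.87] q [-1.113  0.184  1.793  0.179  1.337 -0.834] F [ 0.4 -0.1 -0.1] M [-0.21 -0.02  0.04] w 0.0504
w disc [ 0.3295 -0.3368  0.0374] 5595
  slope deg [ 0.0678 -0.1037] top z 0.09730234869659857
w trap [ 0.3291 -0.3369  0.0487] 1376
s disc [ 0.3504 -0.324   0.0131] 151
  slope deg [-0.8038 -2.8425] top z 0.09875038155459899
s trap [ 0.327  -0.3367  0.0492] 96
```

View pics/w16.png

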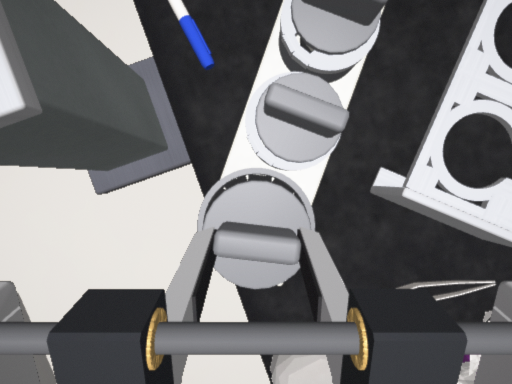

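```bash
python3 -m creep '[[-1,[0,-0.001,-0.06],[0,0,0]],[-1,[0,0,-0.06],[0,0,0]],[-1,[0,0,-0.03],[0,0,0]],[-1,[0,0,0],[0,0,0]]]';python3 st.py
```

```text
time_s: 52.12
ee_pos: [0.3288, -0.3393, 0.0754]
tcp_rot: [[0.32, 0.944, 0.083], [0.917, -0.33, 0.222], [0.237, 0.005, -0.971]]
ft_force: [-0.4, 0.3, -1.7]
width: 0.0504
t 52.125 p [ 0.3288 -0.3393  0.0754] alpha 70.8 tilt [ 4.76 12.74] q [-1.114  0.24   1.819  0.183  1.254 -0.85 ] F [-0.4  0.3 -1.7] M [-0.19  0.02  0.02] w 0.0504
```

```bash
python3 -m creep '[[-1,[0,0.002,-0.008],[0,0,0]],[-1,[0,0,0],[0,0,0]]]';python3 st.py; python3 -m creep '[[0.3,[0,0,0],[0,0,0]],[0.3,[0,0,0],[0,0,0]],[0.3,[0,0,0],[0,0,0]],[0.3,[0,0,0.08],[0,0,0]],[0.3,[0,0,0.1],[0,0,0]],[0.3,[0,0,0.1],[0,0,0]],[0.3,[0,0,0],[0,0,0]]]';python3 st.py;python3 - <<'E'
from fit import *
T=wpose();c=shot('wrist','w17');a=cloud(c,T@c['mount'])
L=near(a,.050,.064,(.329,-.337),.039);o=circ(L[:,:2]);print(o,len(L))
q=L[np.hypot(L[:,0]-.329,L[:,1]+.337)<.036];A=np.c_[q[:,:2]-o[:2],np.ones(len(q))];k=np.linalg.lstsq(A,q[:,2],rcond=None)[0];print('slope',np.degrees(k[:2]),k[2])
B=near(a,.088,.105,(.329,-.337),.035)
d=B[:,:2]-B[:,:2].mean(0);ev=np.linalg.eigh(d.T@d)[1][:,1];print('bar',np.rad2deg(np.arctan2(ev[1],ev[0])),B.mean(0),cv2.minAreaRect((B[:,:2]*1000).astype(np.float32)))
E
```

```text
time_s: 52.38
ee_pos: [0.3291, -0.3398, 0.0741]
tcp_rot: [[0.319, 0.944, 0.084], [0.918, -0.33, 0.221], [0.236, 0.006, -0.972]]
ft_force: [-1.2, 0.2, -2.1]
width: 0.0503
t 52.375 p [ 0.3291 -0.3398  0.0741] alpha 70.81 tilt [ 4.79 12.65] q [-1.113  0.241  1.819  0.183  1.25  -0.85 ] F [-1.2  0.2 -2.1] M [-0.19 -0.01  0.01] w 0.0503
time_s: 53.25
ee_pos: [0.3293, -0.3394, 0.1462]
tcp_rot: [[0.319, 0.944, 0.084], [0.918, -0.33, 0.221], [0.236, 0.007, -0.972]]
ft_force: [-0.4, 0.8, 0.2]
width: 0.061
t 53.25 p [ 0.3293 -0.3394  0.1462] alpha 70.82 tilt [ 4.83 12.66] q [-1.113  0.143  1.766  0.177  1.399 -0.822] F [-0.4  0.8  0.2] M [-0.16 -0.04 -0.02] w 0.061
[ 0.3301 -0.3384  0.0373] 3739
slope [0.0258 0.0091] 0.056551731390728485
bar 154.13164992723657 [ 0.3304 -0.338   0.0957] ((330.10577392578125, -338.7206115722656), (16.20295524597168, 49.84383010864258), 63.882171630859375)
```

View pics/w17.png

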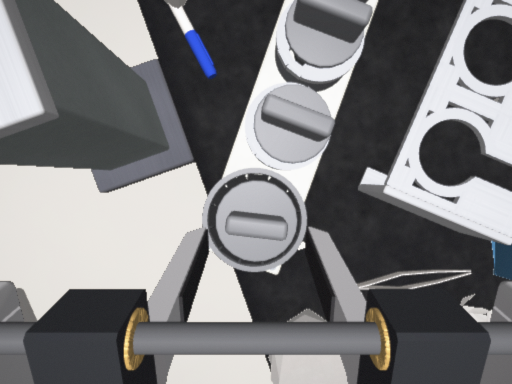

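```bash
python3 -m creep '[[-1,[0,0,0.02],[-0.018,0.007,0]],[-1,[0,0,0],[-0.018,0.007,0]],[-1,[0,0,0],[0,0,0]],[-1,[0,0,0],[0,0,0]],[-1,[0,0,0],[0,0,0]]]' 20;python3 st.py
```

```text
time_s: 53.92
ee_pos: [0.3262, -0.3367, 0.1442]
tcp_rot: [[0.332, 0.943, -0.01], [0.943, -0.332, 0.004], [-0.0, -0.011, -1.0]]
ft_force: [-0.1, -0.1, 1.0]
width: 0.0146
t 53.925 p [ 0.3262 -0.3367  0.1442] alpha 70.62 tilt [-0.59  0.2 ] q [-0.981  0.049  1.853 -0.007  1.249 -0.641] F [-0.1 -0.1  1. ] M [-0.02 -0.13  0.07] w 0.0146
```

Correct x/y and go down to just above the bar (top at 0.097).

```bash
python3 -m creep '[[-1,[0.014,-0.005,-0.06],[-0.0006,-0.0016,0]],[-1,[0,0,-0.06],[0,0,0]],[-1,[0,0,-0.02],[0,0,0]],[-1,[0,0,0],[0,0,0]]]';python3 st.py
```

```text
time_s: 54.42
ee_pos: [0.3286, -0.34, 0.1071]
tcp_rot: [[0.336, 0.942, -0.001], [0.942, -0.336, 0.002], [0.002, -0.001, -1.0]]
ft_force: [0.0, -0.3, 0.3]
width: 0.0005
t 54.425 p [ 0.3286 -0.34    0.1071] alpha 70.4 tilt [-0.03  0.13] q [-9.860e-01  1.000e-01  1.883e+00  1.000e-03  1.160e+00 -6.450e-01] F [ 0.  -0.3  0.3] M [-0.08 -0.06 -0.04] w 0.0005
```

```bash
python3 -m creep '[[-1,[0.004,0.007,-0.02],[0,0,0]],[-1,[0,0,-0.025],[0,0,0]],[-1,[0,0,0],[0,0,0]]]';python3 st.py; python3 -m creep '[[-1,[0,0,-0.016],[0,0,0]],[-1,[0,0,-0.016],[0,0,0]],[-1,[0,0,0],[0,0,0]]]';python3 st.py
```

```text
time_s: 54.8
ee_pos: [0.3302, -0.339, 0.0962]
tcp_rot: [[0.335, 0.942, 0.001], [0.942, -0.335, 0.001], [0.001, 0.001, -1.0]]
ft_force: [0.1, 0.6, -0.0]
width: 0.0004
t 54.8 p [ 0.3302 -0.339   0.0962] alpha 70.4 tilt [0.04 0.03] q [-9.820e-01  1.150e-01  1.892e+00  1.000e-03  1.134e+00 -6.410e-01] F [ 0.1  0.6 -0. ] M [-0.04 -0.04  0.01] w 0.0004
time_s: 55.18
ee_pos: [0.3306, -0.3394, 0.0902]
tcp_rot: [[0.335, 0.942, 0.001], [0.942, -0.335, -0.0], [0.0, 0.001, -1.0]]
ft_force: [-0.5, 1.2, 2.4]
width: 0.0005
t 55.175 p [ 0.3306 -0.3394  0.0902] alpha 70.43 tilt [ 0.04 -0.01] q [-9.820e-01  1.250e-01  1.896e+00  1.000e-03  1.120e+00 -6.410e-01] F [-0.5  1.2  2.4] M [ 0.24  0.2  -0.  ] w 0.0005
```

```bash
python3 -m creep '[[-1,[-0.002,0.003,-0.012],[0,0,0]],[-1,[0,0,-0.01],[0,0,0]],[-1,[0,0,0],[0,0,0]]]';python3 st.py; python3 -m creep '[[-1,[0,0,-0.012],[0,0,0]],[-1,[0,0,-0.016],[0,0,0]]]';python3 st.py
```

```text
time_s: 55.55
ee_pos: [0.331, -0.3399, 0.0905]
tcp_rot: [[0.334, 0.942, 0.002], [0.942, -0.334, -0.002], [-0.002, 0.002, -1.0]]
ft_force: [0.4, 0.2, -0.0]
width: 0.0001
t 55.55 p [ 0.331  -0.3399  0.0905] alpha 70.47 tilt [ 0.09 -0.13] q [-0.981  0.124  1.896  0.     1.119 -0.641] F [ 0.4  0.2 -0. ] M [-0.05 -0.06 -0.01] w 0.0001
time_s: 55.8
ee_pos: [0.3319, -0.3411, 0.0897]
tcp_rot: [[0.334, 0.943, 0.002], [0.943, -0.334, -0.003], [-0.002, 0.003, -1.0]]
ft_force: [-9.2, 10.9, 37.7]
width: 0.0003
t 55.8 p [ 0.3319 -0.3411  0.0897] alpha 70.51 tilt [ 0.11 -0.18] q [-0.981  0.128  1.894 -0.     1.116 -0.641] F [-9.2 10.9 37.7] M [ 2.32  1.64 -0.02] w 0.0003
```

Solid stop at bar top ≈ 0.090 (home) with 38 N. Retreat and verify everything.

```bash
python3 -m creep '[[-1,[0,0,0.03],[0,0,0]],[-1,[0,0,0.1],[0,0,0]],[-1,[0,0,0.2],[0,0,0]],[-1,[0,0,0.2],[0,0,0]],[-1,[0,0,0.2],[0,0,0]],[-1,[0,0,0.2],[0,0,0]],[-1,[0,0,0],[0,0,0]],[-1,[0,0,0],[0,0,0]]]';python3 st.py;python3 - <<'E'
from fit import *
T=wpose();c=shot('wrist','w18');a=cloud(c,T@c['mount']);s=shot('scene','s18')
for n,w in(('w',a),('s',cloud(s))):
    L=near(w,.040,.060,(.329,-.337),.034);
    if len(L)<50: continue
    A=np.c_[L[:,:2]-[.329,-.337],np.ones(len(L))];k=np.linalg.lstsq(A,L[:,2],rcond=None)[0];print(n,'lid slope',np.degrees(k[:2]),k[2],np.median(L[:,2]))
    R=near(w,.046,.058,(.329,-.337),.052);R=R[np.hypot(R[:,0]-.329,R[:,1]+.337)>.044];print('rim z',np.median(R[:,2]),len(R))
    B=near(w,.08,.1,(.329,-.337),.035);print('bar top',np.median(B[:,2]) if len(B) else '')
E
python3 chk.py w19
```

```text
time_s: 56.8
ee_pos: [0.3307, -0.3393, 0.3234]
tcp_rot: [[0.334, 0.943, 0.0], [0.943, -0.334, 0.0], [0.0, 0.0, -1.0]]
ft_force: [0.3, 0.3, 0.4]
width: 0.0005
t 56.8 p [ 0.3307 -0.3393  0.3234] alpha 70.49 tilt [0.01 0.01] q [-0.981 -0.083  1.607  0.     1.617 -0.641] F [0.3 0.3 0.4] M [-0.06 -0.04  0.02] w 0.0005
w lid slope [ 0.1533 -0.053 ] 0.04956456550146031 0.04944142763790901
rim z 0.05128057616445991 721
bar top 0.08881577925166911
s lid slope [-2.5865 -4.1079] 0.05330457242220275 0.05160531605576091
rim z 0.052627267363032026 142
bar top 0.09016111156473283

w B 1584 [ 0.4401 -0.1996  0.0333] flange z 0.07139771185112906 bar 140.49063198519391 [ 0.4393 -0.2001  0.1064] 783
w C 1484 [ 0.3881 -0.2676  0.0333] flange z 0.07137542271127839 bar 140.16259441445112 [ 0.3879 -0.2674  0.1067] 609
s A 396 [ 0.495  -0.1331  0.0325] flange z 0.07336926019686657 bar 140.26818097686515 [ 0.493  -0.1301  0.1076] 154
s B 370 [ 0.4395 -0.1986  0.0325] flange z 0.07319526453296954 bar 141.1288553839684 [ 0.4379 -0.1957  0.1078] 157
s C 351 [ 0.3873 -0.2662  0.0324] flange z 0.07318721910931525 bar 141.06983852130193 [ 0.3855 -0.2632  0.107 ] 163
```

View pics/w18.png

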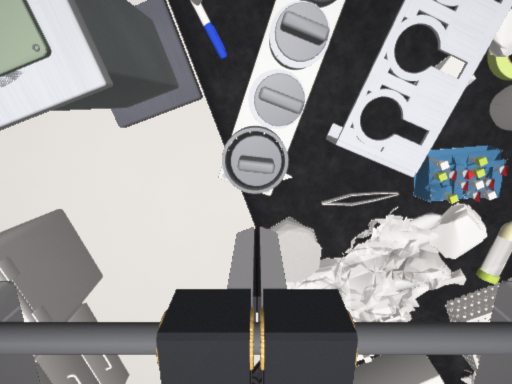

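View pics/s18.png

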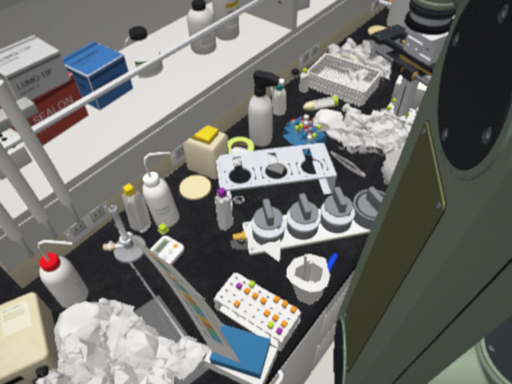

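```bash
python3 -c "
from bench import ctrl
print(ctrl.job_done())"
```

```text
the job is handed in; nothing more can be done
None
```

I moved all three cartridges from the keyhole rack to the manifold and locked each one. Then I set the lid on the trap, pressed it home, and handed the job in after about 57 s of robot time.

- **Cartridges:** Each one was turned until it met the stop, where the wrist moment was 1.1 to 1.2 N·m. In the last images all three bars lie at 140 to 141 degrees, against about 141 for locked. Their flanges are at about z = 0.072 m, so each foot is where it should be when locked.
- **Lid:** It had been knocked aside, partly under the leaning plate-map card. I gripped it by the ends of its bar with the tool tilted, drew it clear and carried it level to the trap. I then pressed it down to a firm stop at about 38 N, measured just before backing off. In the wrist picture its top is 1.9 mm below the rim (2 mm when fully home) and level to about 0.2 degrees.
- **Wash bottle:** It is still standing.

**Checks that disagreed or fell short:**
- In the last scene picture the arm partly hid the lid, so the slope it gave there (2.6 to 4.1 degrees) is unreliable; I went by the wrist camera.
- Cartridge 1 slipped about 3 to 4 mm in the grip while being lifted, but it seated and locked like the others.
- The spring plates and the seal could not be read directly, so these states are judged from heights, angles and forces.

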